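Load the analyser's sample rack in run order

TASK

The run list follows the row: move the four sample tubes from the white bench rack into the grey analyser rack in the same order, counted in both racks from the end with the handle: start with the tube next to the bench rack's wire handle, which goes into the place next to the grey rack's finger tab, and work along the row one tube at a time. Keep the tubes upright, lower each one to the bottom of its place without letting it drop, and leave the slide box and the sample pot between the racks where they are.

Things in the scene. Friction and masses are not known exactly. Their poses are not given: they have to be found in the camera images.
- tube_red: capped sample tube, red cap (the colour means nothing here), 88 mm tall, about 14 g, upright in one of the bench rack's four places (which one varies). Body 12.4 mm across; cap 16.4 mm across, 71 to 88 mm above the origin: grip it there. Origin: centre of the foot, z up along the tube
- tube_dark: capped sample tube, dark grey cap (the colour means nothing here), 88 mm tall, about 14 g, upright in one of the bench rack's four places (which one varies). Body 12.4 mm across; cap 16.4 mm across, 71 to 88 mm above the origin: grip it there. Origin: centre of the foot, z up along the tube
- tube_yellow: capped sample tube, yellow cap (the colour means nothing here), 88 mm tall, about 14 g, upright in one of the bench rack's four places (which one varies). Body 12.4 mm across; cap 16.4 mm across, 71 to 88 mm above the origin: grip it there. Origin: centre of the foot, z up along the tube
- tube_lavender: capped sample tube, lavender cap (the colour means nothing here), 91 mm tall, about 14 g, upright in one of the bench rack's four places (which one varies). Body 12.4 mm across; cap 16.4 mm across, 74 to 91 mm above the origin: grip it there. Origin: centre of the foot, z up along the tube
- bench_rack: white three-tier bench rack holding the tubes; fixed. Body 118 mm long (y -69 to +49), 50 wide, 60 high; four round 17 mm holes; a steel wire handle sticks out 20 mm at one end, 45 mm up. Origin: centre of footprint, z up, +y to the handle end. Places in a row on x = 0 at y = +35 (first, by the handle), +5, -25, -55 mm (fourth); a seated tube's foot is at z = 8 mm
- sample_rack: grey moulded analyser rack, empty; fixed. Body 118 mm long (y -69 to +49), 44 wide, 56 high; four square 17 mm places, mouths funnelled to 25 mm in the top 4 mm; a flat finger tab sticks out 20 mm at one end, 45 mm up. Origin: centre of footprint, z up, +y to the tab end. Places in a row on x = 0 at y = +35 (first, by the tab), +5, -25, -55 mm (fourth); a seated tube's foot is at z = 8 mm
- slide_box: bystander: a small white slide box, 30 x 67 x 26 mm, loose between the racks on the robot's side; origin at the centre of its underside, long side along y
- sample_pot: bystander: a small white sample pot, 34 mm across and 58 mm high, loose between the racks on the far side; origin at the centre of its underside

How it is judged (in metres and radians):
On the way, in this order (a step that is already met when the one before it is completed fails the run):
1. the tube from the first place of the bench rack stands in the first place of the sample rack, the tubes behind it still in theirs (((x of tube_red in the frame of sample_rack between -0.008 and 0.008 m and y of tube_red in the frame of sample_rack between 0.027 and 0.043 m and z of tube_red in the frame of sample_rack below 0.016 m) or (x of tube_dark in the frame of sample_rack between -0.008 and 0.008 m and y of tube_dark in the frame of sample_rack between 0.027 and 0.043 m and z of tube_dark in the frame of sample_rack below 0.016 m) or (x of tube_yellow in the frame of sample_rack between -0.008 and 0.008 m and y of tube_yellow in the frame of sample_rack between 0.027 and 0.043 m and z of tube_yellow in the frame of sample_rack below 0.016 m) or (x of tube_lavender in the frame of sample_rack between -0.008 and 0.008 m and y of tube_lavender in the frame of sample_rack between 0.027 and 0.043 m and z of tube_lavender in the frame of sample_rack below 0.016 m)) and ((y of tube_red in the frame of bench_rack between -0.003 and 0.013 m and z of tube_red in the frame of bench_rack below 0.016 m) or (y of tube_dark in the frame of bench_rack between -0.003 and 0.013 m and z of tube_dark in the frame of bench_rack below 0.016 m) or (y of tube_yellow in the frame of bench_rack between -0.003 and 0.013 m and z of tube_yellow in the frame of bench_rack below 0.016 m) or (y of tube_lavender in the frame of bench_rack between -0.003 and 0.013 m and z of tube_lavender in the frame of bench_rack below 0.016 m)) and ((y of tube_red in the frame of bench_rack between -0.033 and -0.017 m and z of tube_red in the frame of bench_rack below 0.016 m) or (y of tube_dark in the frame of bench_rack between -0.033 and -0.017 m and z of tube_dark in the frame of bench_rack below 0.016 m) or (y of tube_yellow in the frame of bench_rack between -0.033 and -0.017 m and z of tube_yellow in the frame of bench_rack below 0.016 m) or (y of tube_lavender in the frame of bench_rack between -0.033 and -0.017 m and z of tube_lavender in the frame of bench_rack below 0.016 m)) and ((y of tube_red in the frame of bench_rack between -0.063 and -0.047 m and z of tube_red in the frame of bench_rack below 0.016 m) or (y of tube_dark in the frame of bench_rack between -0.063 and -0.047 m and z of tube_dark in the frame of bench_rack below 0.016 m) or (y of tube_yellow in the frame of bench_rack between -0.063 and -0.047 m and z of tube_yellow in the frame of bench_rack below 0.016 m) or (y of tube_lavender in the frame of bench_rack between -0.063 and -0.047 m and z of tube_lavender in the frame of bench_rack below 0.016 m))), for 0.2 s.
2. the tube from the second place of the bench rack stands in the second place of the sample rack, the tubes behind it still in theirs (((x of tube_red in the frame of sample_rack between -0.008 and 0.008 m and y of tube_red in the frame of sample_rack between -0.003 and 0.013 m and z of tube_red in the frame of sample_rack below 0.016 m) or (x of tube_dark in the frame of sample_rack between -0.008 and 0.008 m and y of tube_dark in the frame of sample_rack between -0.003 and 0.013 m and z of tube_dark in the frame of sample_rack below 0.016 m) or (x of tube_yellow in the frame of sample_rack between -0.008 and 0.008 m and y of tube_yellow in the frame of sample_rack between -0.003 and 0.013 m and z of tube_yellow in the frame of sample_rack below 0.016 m) or (x of tube_lavender in the frame of sample_rack between -0.008 and 0.008 m and y of tube_lavender in the frame of sample_rack between -0.003 and 0.013 m and z of tube_lavender in the frame of sample_rack below 0.016 m)) and ((y of tube_red in the frame of bench_rack between -0.033 and -0.017 m and z of tube_red in the frame of bench_rack below 0.016 m) or (y of tube_dark in the frame of bench_rack between -0.033 and -0.017 m and z of tube_dark in the frame of bench_rack below 0.016 m) or (y of tube_yellow in the frame of bench_rack between -0.033 and -0.017 m and z of tube_yellow in the frame of bench_rack below 0.016 m) or (y of tube_lavender in the frame of bench_rack between -0.033 and -0.017 m and z of tube_lavender in the frame of bench_rack below 0.016 m)) and ((y of tube_red in the frame of bench_rack between -0.063 and -0.047 m and z of tube_red in the frame of bench_rack below 0.016 m) or (y of tube_dark in the frame of bench_rack between -0.063 and -0.047 m and z of tube_dark in the frame of bench_rack below 0.016 m) or (y of tube_yellow in the frame of bench_rack between -0.063 and -0.047 m and z of tube_yellow in the frame of bench_rack below 0.016 m) or (y of tube_lavender in the frame of bench_rack between -0.063 and -0.047 m and z of tube_lavender in the frame of bench_rack below 0.016 m))), for 0.2 s.
3. the tube from the third place of the bench rack stands in the third place of the sample rack, the tubes behind it still in theirs (((x of tube_red in the frame of sample_rack between -0.008 and 0.008 m and y of tube_red in the frame of sample_rack between -0.033 and -0.017 m and z of tube_red in the frame of sample_rack below 0.016 m) or (x of tube_dark in the frame of sample_rack between -0.008 and 0.008 m and y of tube_dark in the frame of sample_rack between -0.033 and -0.017 m and z of tube_dark in the frame of sample_rack below 0.016 m) or (x of tube_yellow in the frame of sample_rack between -0.008 and 0.008 m and y of tube_yellow in the frame of sample_rack between -0.033 and -0.017 m and z of tube_yellow in the frame of sample_rack below 0.016 m) or (x of tube_lavender in the frame of sample_rack between -0.008 and 0.008 m and y of tube_lavender in the frame of sample_rack between -0.033 and -0.017 m and z of tube_lavender in the frame of sample_rack below 0.016 m)) and ((y of tube_red in the frame of bench_rack between -0.063 and -0.047 m and z of tube_red in the frame of bench_rack below 0.016 m) or (y of tube_dark in the frame of bench_rack between -0.063 and -0.047 m and z of tube_dark in the frame of bench_rack below 0.016 m) or (y of tube_yellow in the frame of bench_rack between -0.063 and -0.047 m and z of tube_yellow in the frame of bench_rack below 0.016 m) or (y of tube_lavender in the frame of bench_rack between -0.063 and -0.047 m and z of tube_lavender in the frame of bench_rack below 0.016 m))), for 0.2 s.
4. the tube from the fourth place of the bench rack stands in the fourth place of the sample rack (((x of tube_red in the frame of sample_rack between -0.008 and 0.008 m and y of tube_red in the frame of sample_rack between -0.063 and -0.047 m and z of tube_red in the frame of sample_rack below 0.016 m) or (x of tube_dark in the frame of sample_rack between -0.008 and 0.008 m and y of tube_dark in the frame of sample_rack between -0.063 and -0.047 m and z of tube_dark in the frame of sample_rack below 0.016 m) or (x of tube_yellow in the frame of sample_rack between -0.008 and 0.008 m and y of tube_yellow in the frame of sample_rack between -0.063 and -0.047 m and z of tube_yellow in the frame of sample_rack below 0.016 m) or (x of tube_lavender in the frame of sample_rack between -0.008 and 0.008 m and y of tube_lavender in the frame of sample_rack between -0.063 and -0.047 m and z of tube_lavender in the frame of sample_rack below 0.016 m))), for 0.2 s.
At the end, for the whole second after the job is handed in: one tube stands in each of the four places of the sample rack (foot within 8 mm of the place's centre each way and within 8 mm of the bottom), brought over one at a time in the row's order, all released and at rest (((x of tube_red in the frame of sample_rack between -0.008 and 0.008 m and y of tube_red in the frame of sample_rack between 0.027 and 0.043 m and z of tube_red in the frame of sample_rack below 0.016 m) or (x of tube_dark in the frame of sample_rack between -0.008 and 0.008 m and y of tube_dark in the frame of sample_rack between 0.027 and 0.043 m and z of tube_dark in the frame of sample_rack below 0.016 m) or (x of tube_yellow in the frame of sample_rack between -0.008 and 0.008 m and y of tube_yellow in the frame of sample_rack between 0.027 and 0.043 m and z of tube_yellow in the frame of sample_rack below 0.016 m) or (x of tube_lavender in the frame of sample_rack between -0.008 and 0.008 m and y of tube_lavender in the frame of sample_rack between 0.027 and 0.043 m and z of tube_lavender in the frame of sample_rack below 0.016 m)) and ((x of tube_red in the frame of sample_rack between -0.008 and 0.008 m and y of tube_red in the frame of sample_rack between -0.003 and 0.013 m and z of tube_red in the frame of sample_rack below 0.016 m) or (x of tube_dark in the frame of sample_rack between -0.008 and 0.008 m and y of tube_dark in the frame of sample_rack between -0.003 and 0.013 m and z of tube_dark in the frame of sample_rack below 0.016 m) or (x of tube_yellow in the frame of sample_rack between -0.008 and 0.008 m and y of tube_yellow in the frame of sample_rack between -0.003 and 0.013 m and z of tube_yellow in the frame of sample_rack below 0.016 m) or (x of tube_lavender in the frame of sample_rack between -0.008 and 0.008 m and y of tube_lavender in the frame of sample_rack between -0.003 and 0.013 m and z of tube_lavender in the frame of sample_rack below 0.016 m)) and ((x of tube_red in the frame of sample_rack between -0.008 and 0.008 m and y of tube_red in the frame of sample_rack between -0.033 and -0.017 m and z of tube_red in the frame of sample_rack below 0.016 m) or (x of tube_dark in the frame of sample_rack between -0.008 and 0.008 m and y of tube_dark in the frame of sample_rack between -0.033 and -0.017 m and z of tube_dark in the frame of sample_rack below 0.016 m) or (x of tube_yellow in the frame of sample_rack between -0.008 and 0.008 m and y of tube_yellow in the frame of sample_rack between -0.033 and -0.017 m and z of tube_yellow in the frame of sample_rack below 0.016 m) or (x of tube_lavender in the frame of sample_rack between -0.008 and 0.008 m and y of tube_lavender in the frame of sample_rack between -0.033 and -0.017 m and z of tube_lavender in the frame of sample_rack below 0.016 m)) and ((x of tube_red in the frame of sample_rack between -0.008 and 0.008 m and y of tube_red in the frame of sample_rack between -0.063 and -0.047 m and z of tube_red in the frame of sample_rack below 0.016 m) or (x of tube_dark in the frame of sample_rack between -0.008 and 0.008 m and y of tube_dark in the frame of sample_rack between -0.063 and -0.047 m and z of tube_dark in the frame of sample_rack below 0.016 m) or (x of tube_yellow in the frame of sample_rack between -0.008 and 0.008 m and y of tube_yellow in the frame of sample_rack between -0.063 and -0.047 m and z of tube_yellow in the frame of sample_rack below 0.016 m) or (x of tube_lavender in the frame of sample_rack between -0.008 and 0.008 m and y of tube_lavender in the frame of sample_rack between -0.063 and -0.047 m and z of tube_lavender in the frame of sample_rack below 0.016 m)) and linear speed of each of tube_red, tube_dark, tube_yellow, tube_lavender below 0.02 m/s); the robot touches nothing.
It fails at once if the slide box or the sample pot is shoved by more than 3 cm (distance of any of slide_box, sample_pot from where it was at the start of the episode above 0.03 m).
It fails at once if a tube is tipped by more than about 45 degrees (angle between any of tube_red, tube_dark, tube_yellow, tube_lavender's own z axis and vertical above 0.8 rad).
It fails at once if a tube is let fall down its place in the sample rack (faster than 0.6 m/s) ((z of tube_red in the frame of sample_rack below 0.05 m and x of tube_red in the frame of sample_rack between -0.012 and 0.012 m and y of tube_red in the frame of sample_rack between -0.069 and 0.049 m and linear speed of tube_red above 0.6 m/s) or (z of tube_dark in the frame of sample_rack below 0.05 m and x of tube_dark in the frame of sample_rack between -0.012 and 0.012 m and y of tube_dark in the frame of sample_rack between -0.069 and 0.049 m and linear speed of tube_dark above 0.6 m/s) or (z of tube_yellow in the frame of sample_rack below 0.05 m and x of tube_yellow in the frame of sample_rack between -0.012 and 0.012 m and y of tube_yellow in the frame of sample_rack between -0.069 and 0.049 m and linear speed of tube_yellow above 0.6 m/s) or (z of tube_lavender in the frame of sample_rack below 0.05 m and x of tube_lavender in the frame of sample_rack between -0.012 and 0.012 m and y of tube_lavender in the frame of sample_rack between -0.069 and 0.049 m and linear speed of tube_lavender above 0.6 m/s)).
It also fails if it takes over 109 s, if anything falls off the work surface, if the arm or the gripper's body presses on something with over 40 N, if the wrist force passes 120 N, or if a joint passes its speed limit or range.

ROBOT

A 6-joint arm with a two-finger parallel gripper is mounted at the origin on a cart in front of the work surface, level with it; the furniture and walls round the work are solid. World frame = base frame: x ahead of the robot, y to its left, z up, the work surface at z = 0. Lengths are in mm, angles in rad, forces in N, time in s.
With the tool pointing down it reaches from about 300 to 850 mm from the base axis. Payload 5.4 kg.
Tool frame: the origin (TCP) lies at the very end of the fingers, on their centre line; the grasp point (between the pads) lies 19 mm behind it; z points along the fingers, y is the line along which they close (so a half turn about z gives the same grasp; the last joint's range is limited). The gripper opens to 85 mm and grips with 20 to 120 N. Pads are 22 mm wide; open, the fingers measure 114 mm over their backs; the gripper's body (76 mm by 85 mm) begins 54 mm behind the grasp point. The pads swing forward as they close: fully open they stand 13 mm farther back than shut.
Start: joints at [-1.406, 0.158, 1.597, -0, 1.386, -0.21], TCP at [210.475, -535.076, 231.299] pointing down, gripper open.
Joint ranges: [-2.91, 2.91], [-0.94, 2.29], [0.18, 2.7], [-1.29, 4.43], [0.17, 2.64], [-3, 3]. Speed limits (rad/s): [2.57, 2.57, 3.14, 3.14, 3.14, 3.14].

INTERFACE

Orientations are given as [roll, pitch, yaw] about the fixed x, y, z axes, in that order (R = Rz(yaw) Ry(pitch) Rx(roll)).
In Python, from cell import ctrl gives the robot as it stands.
- The arm moves only by the shell command python3 shift.py, which reads ROWS from standard input. ROWS is a JSON list of rows, 1 to 8 of them, each of 5 numbers: dx, dy, dz in units of 25 mm, then a turn about the tool's z in rad, then the finger opening in mm; each row shifts and turns the commanded pose from where the row before left it, along the tool's axes as they then stand; what a row does not reach is not made up. A row lasts 1/12 s, in which the tool goes at most 41.7 mm and 0.125 rad, less where a joint would pass 70% of its speed; a pose out of reach is approached as far as the arm can. The fingers move at their own pace and stop on an object; the grip force is fixed at half the most. Time passes only in rows, so rows that do not move let the fingers close. It prints the time, the measured TCP pose, the force, the opening and the grip force at its end. Input that does not fit is refused with a message, and nothing moves.
- ctrl.get_state(): the state, without advancing time (a new reading comes with each control period).
- ctrl.snapshot(name): name is "scene" or "top" or "wrist"; returns the picture (400x640x3 uint8, blue, green, red); there is no depth.
- ctrl.camera_model(name): a dict with "fov_y" (degrees; the focal length in pixels is half the picture's height over the tangent of half this angle, whatever the lens; pixels are square), "cx", "cy" (the principal point, pixels), "k1" (the pictures are not rectified: a ray, as slopes to the right and down, at radius r is drawn at 1 + k1 r^2 times it, then the intrinsics apply), "view" (4x4, takes a point from world to camera coordinates); the wrist camera has in their place "tool_from_camera" (4x4, takes a point from camera to tool coordinates, whose origin is the TCP and whose axes are the flange's). Camera axes: x right, y down, z forward; pixel columns grow to the right and rows downward; lengths in mm; the calibration is good to about 2 mm. A picture is of the moment at which its call begins: read the wrist's pose just before it. camera_model takes no time and is no camera call.
- ctrl.finish_job(): hands the job in; it is judged then, once.
The state is a dict: "time": time; "joints": joint angles; "dq": joint speeds; "joint_torque": joint torques, N m; "tcp_pos": TCP position; "ee_rot": TCP orientation; "wrist_force": force on the tool from outside, world axes, zero at the start; "moment": the same for the moment, N m; "gripper_width": finger opening in mm; "grasp_force": force on a finger pad.
Only numpy, scipy, OpenCV 4.12 (cv2) and the standard library are available. Lean on these libraries where they do the work, as an engineer would, in place of code of your own. Each camera call takes 0.05 s, during which the arm holds its last target. There are 200 camera calls.

## Working session

There is one attempt and no reset: what is moved stays moved. The work goes in short steps, Python scripts to look and compute and a shell command to move; the robot and the scene stay as the last step left them, time stands still between calls to the robot, and variables do not carry over. Pictures are saved under pics/ and viewed, at most 14 in all, crops included, and the job is handed in when it is done.

```bash
ls; mkdir -p pics
python3 - <<'E'
from cell import ctrl
import cv2,numpy as np
s=ctrl.get_state();print(s['time'],s['tcp_pos'],s['ee_rot'],s['gripper_width'])
for n in('scene','top'):
    cv2.imwrite(f'pics/{n}0.png',ctrl.snapshot(n)); m=ctrl.camera_model(n);print(n,{k:np.round(v,4).tolist() for k,v in m.items()})
m=ctrl.camera_model('wrist');print({k:np.round(v,4).tolist() for k,v in m.items()})
E
```

```text
cell.py
pics
shift.py
0.0 [ 210.37464047 -534.47601525  230.27781208] [-3.13970958e+00 -4.31081910e-04  3.74791286e-01] 85.73530943318072
scene {'fov_y': 42.6237, 'cx': 318.9069, 'cy': 196.8244, 'k1': -0.0063, 'view': [[-0.5478, -0.8363, 0.0237, 303.0154], [-0.3881, 0.229, -0.8927, 253.7822], [0.7411, -0.4982, -0.45, 719.5373], [0.0, 0.0, 0.0, 1.0]]}
top {'fov_y': 43.9886, 'cx': 313.563, 'cy': 199.9717, 'k1': 0.0164, 'view': [[0.0099, -0.9999, -0.0133, 23.4097], [-0.9881, -0.0078, -0.1539, 530.0722], [0.1537, 0.0146, -0.988, 1159.0013], [0.0, 0.0, 0.0, 1.0]]}
{'fov_y': 59.5221, 'cx': 320.4956, 'cy': 200.277, 'k1': -0.0559, 'tool_from_camera': [[0.0002, -0.9541, -0.2994, 76.5359], [1.0, 0.0001, 0.0004, 1.2165], [-0.0004, -0.2994, 0.9541, -143.2141], [0.0, 0.0, 0.0, 1.0]]}
```

View pics/scene0.png

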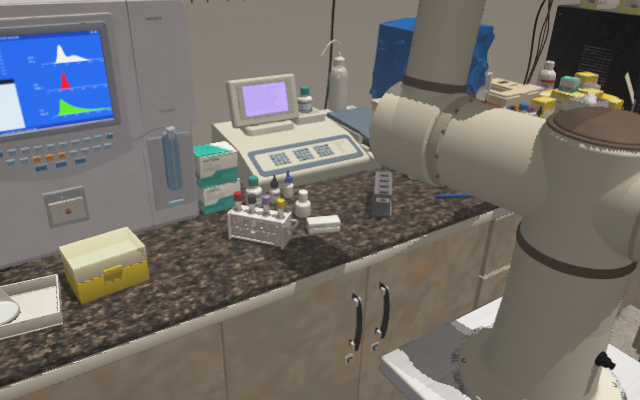

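View pics/top0.png

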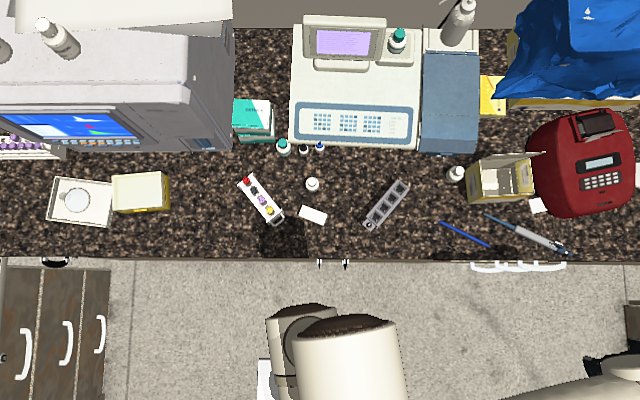

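The overview shows the bench rack at top-view pixel (261,198) and the grey rack at (387,204). The pot is at (312,184) and the slide box at (313,214). I'll enlarge both crops to see the handle and the tab.

```bash
cat > h.py <<'E'
import numpy as np, cv2
from cell import ctrl
from scipy.spatial.transform import Rotation as R
def K(m,h=400):
    f=h/2/np.tan(np.radians(m['fov_y'])/2); return np.array([[f,0,m['cx']],[0,f,m['cy']],[0,0,1.]])
def pose(s):
    T=np.eye(4);T[:3,:3]=R.from_euler('xyz',s['ee_rot']).as_matrix();T[:3,3]=s['tcp_pos'];return T
def w2c(name,s=None):
    m=ctrl.camera_model(name)
    return np.array(m['view']) if 'view' in m else np.linalg.inv(pose(s)@np.array(m['tool_from_camera']))
def ray(name,px,s=None):
    m=ctrl.camera_model(name);k=m['k1'];V=w2c(name,s)
    px=np.atleast_2d(np.asarray(px,float))
    # model: drawn = (1+k r^2) * slope
    u=cv2.undistortPoints(px[:,None],K(m),np.array([k,0,0,0.])).reshape(-1,2)
    d=np.c_[u,np.ones(len(u))]@V[:3,:3]; c=-V[:3,:3].T@V[:3,3]
    return c,d
def onplane(name,px,z,s=None):
    c,d=ray(name,px,s); return c+d*((z-c[2])/d[:,2])[:,None]
def proj(name,P,s=None):
    m=ctrl.camera_model(name);V=w2c(name,s)
    return cv2.projectPoints(np.atleast_2d(P).astype(float),cv2.Rodrigues(V[:3,:3])[0],V[:3,3],K(m),np.array([m['k1'],0,0,0.]))[0].reshape(-1,2)
def tri(obs): # [(c,d)]
    A=np.zeros((3,3));b=np.zeros(3)
    for c,d in obs:
        d=d/np.linalg.norm(d);M=np.eye(3)-np.outer(d,d);A+=M;b+=M@c
    p=np.linalg.solve(A,b);res=[np.linalg.norm((np.eye(3)-np.outer(d,d)/(d@d))@(p-c)) for c,d in obs]
    return p,max(res)
E
python3 - <<'E'
from h import *
a=cv2.imread('pics/top0.png')[130:240,225:425]; cv2.imwrite('pics/topc.png',cv2.resize(a,None,fx=4,fy=4,interpolation=2))
print(onplane('top',[[261,198],[387,204],[278,218],[245,178],[368,226],[405,182]],60).round())
print(onplane('top',[[312,184],[313,214],[283,147],[319,146]],60).round())
E
```

```text
[[ 531.  154.   60.]
 [ 519. -147.   60.]
 [ 483.  112.   60.]
 [ 579.  193.   60.]
 [ 466. -101.   60.]
 [ 572. -190.   60.]]
[[566.  32.  60.]
 [493.  29.  60.]
 [656. 103.  60.]
 [660.  16.  60.]]
```

View pics/topc.png

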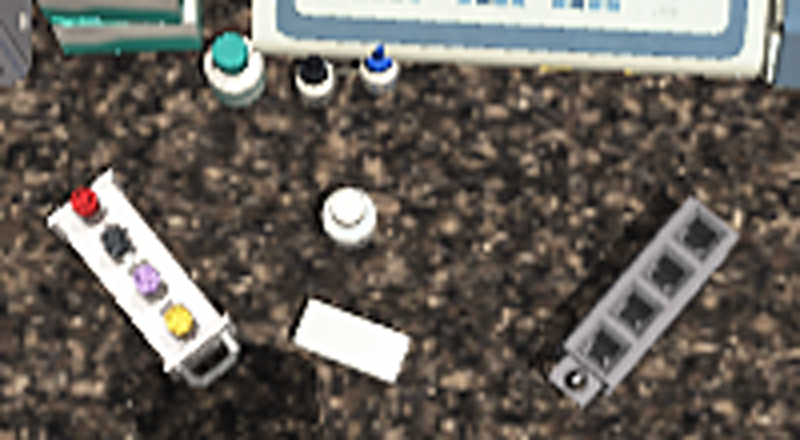

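Viewed in the enlarged crop, the bench handle is at crop (208,360), next to yellow, so the order is yellow, lavender, dark, red. The grey tab is at crop (575,380), lower left, and the first place is at (604,346). Next I'll move over the grey rack and measure with the wrist camera.

Careful with the scale: shifts go in units of 25 mm. That gives: 30 mm is 1.2, -17 mm is -0.68.

```bash
echo '[[1.2,-0.68,0,0,85],[1.2,-0.68,0,0,85],[1.2,-0.68,0,0,85],[1.2,-0.68,0,0,85],[1.2,-0.68,0,0,85],[1.2,-0.68,0,0,85],[1.2,-0.68,0,0,85],[1.2,-0.68,0,0,85]]' | python3 shift.py; echo '[[1.2,-0.68,0,0,85],[1.2,-0.68,0,0,85],[1.2,-0.68,0,0,85],[1.2,-0.68,0,0,85],[1.2,-0.68,0,0,85],[1.2,-0.68,0,0,85],[0.36,-0.36,0,0,85],[0,0,0,0.12,85]]' | python3 shift.py; echo '[[0,0,0,0.12,85],[0,0,0,0.12,85],[0,0,0,0.12,85],[0,0,0,0.12,85],[0,0,0,0.12,85],[0,0,0,0.12,85],[0,0,0,0.12,85],[0,0,0,0.12,85]]' | python3 shift.py
```

```text
time: 0.77
tcp_pos: [384.7, -318.9, 230.9]
ee_rot: [-3.141, 0.0, 0.375]
wrist_force: [0.7, -0.3, 0.0]
gripper_width: 84.8
grasp_force: 0.0
time: 1.43
tcp_pos: [520.0, -145.3, 230.7]
ee_rot: [-3.14, 0.001, 0.258]
wrist_force: [-0.4, -0.5, 0.2]
gripper_width: 85.0
grasp_force: 0.0
time: 2.1
tcp_pos: [518.6, -148.4, 230.8]
ee_rot: [3.141, 0.001, -0.711]
wrist_force: [-0.1, -0.0, -0.2]
gripper_width: 85.0
grasp_force: 0.0
```

```bash
cat > snap.py <<'E'
import sys,pickle
from h import *
s=ctrl.get_state();im=ctrl.snapshot('wrist');n=sys.argv[1]
cv2.imwrite(f'pics/{n}.png',im);pickle.dump({k:np.array(s[k]) for k in('tcp_pos','ee_rot')},open(f'pics/{n}.pkl','wb'))
E
echo '[[0,0,0,0,85]]' | python3 shift.py|head -1; python3 snap.py g1; echo '[[0,1.4,0,0,85],[0,1.4,0,0,85],[0,0,0,0,85],[0,0,0,0,85]]' | python3 shift.py; python3 snap.py g2
```

```text
time: 2.18
time: 2.57
tcp_pos: [473.0, -202.6, 231.2]
ee_rot: [3.142, 0.0, -0.705]
wrist_force: [-0.6, 0.4, 0.2]
gripper_width: 84.9
grasp_force: 0.0
```

View pics/g1.png

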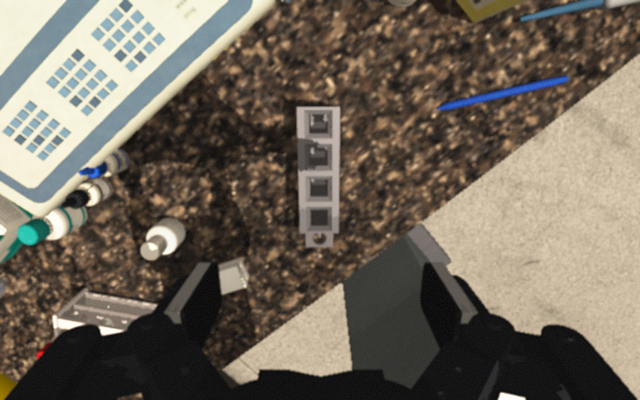

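View pics/g2.png

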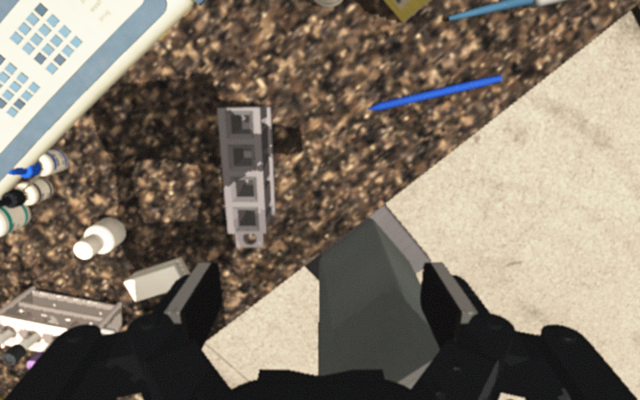

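g1 shows the grey rack upright, top face at about (297..340, 107..233), places at x≈319 and y≈123, 155, 187, 218, tab at (319,240). In g2 the places run (240,123) to (248,218). I'll find the places by thresholding the mouths.

Run:
```python
import cv2,numpy as np
out=[]
for n,x,y in(('g1',285,95),('g2',208,95)):
    a=cv2.imread(f'pics/{n}.png')[y:y+160,x:x+75]
    out.append(cv2.resize(a,None,fx=3.7,fy=3.7,interpolation=cv2.INTER_CUBIC))
cv2.imwrite('pics/gc.png',np.hstack(out))
```

```text
(no output)
```

View pics/gc.png

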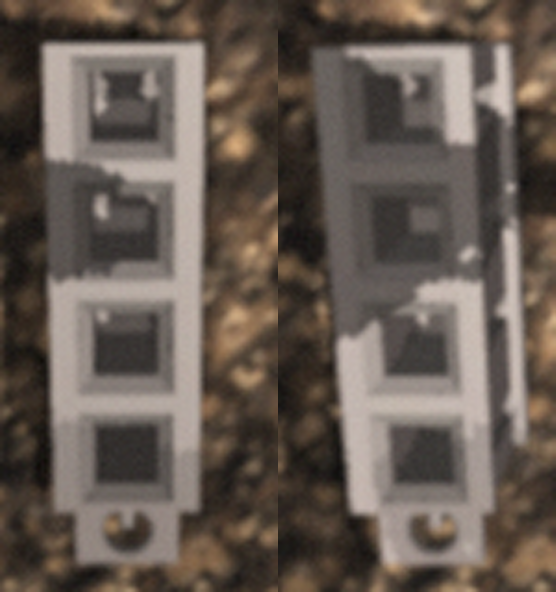

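Run:
```python
from h import *
import pickle
S={n:pickle.load(open(f'pics/{n}.pkl','rb')) for n in('g1','g2')}
def px(p,n): o={'g1':(285,95),'g2':(208,95)}[n]; return (np.array(p,float)+.5)/3.7-.5+o
A=[(43,42),(203,42),(198,513),(55,513),(123.5,107.5),(125,457.5)]
B=[(35,47),(194,45),(215,515),(74,517),(117,108),(141.5,459)]
P=[]
for a,b in zip(A,B):
    o=[]
    for p,n in((a,'g1'),(b,'g2')):
        c,d=ray('wrist',px(p,n),S[n]);o.append((c,d[0]))
    p,r=tri(o);P.append(p);print(p.round(1),round(r,1))
P=np.array(P)
print('sizes',[round(np.linalg.norm(P[i]-P[j]),1) for i,j in((0,1),(1,2),(2,3),(3,0),(4,5))])
for n,C in(('g1',A),('g2',B)):
    Q=onplane('wrist',[px(p,n) for p in C],56,S[n])[:,:2]
    u=Q[5]-Q[4];u2=(Q[3]+Q[2]-Q[0]-Q[1])/2
    print(n,Q.round(1).tolist(),'yaw',np.arctan2(u[1],u[0]),np.arctan2(u2[1],u2[0]),np.linalg.norm(u),np.linalg.norm(u2))
# top cam check of tab-side and far places
t=np.array([[604,346],[700,237]])/4+[225,130]
print(onplane('top',t,56).round(1))
```

```text
[ 581.3 -174.8   55.1] 0.2
[ 556.5 -204.    54.2] 0.1
[ 464.6 -125.8   57.2] 0.1
[488.6 -96.5  56.3] 0.5
[ 557.5 -179.7   56.1] 0.2
[ 488.2 -120.6   54.1] 0.1
sizes [np.float64(38.3), np.float64(120.7), np.float64(37.9), np.float64(121.3), np.float64(91.1)]
g1 [[581.5, -175.0], [556.6, -204.0], [464.2, -125.6], [489.0, -96.8], [557.3, -179.5], [488.8, -121.1]] yaw 2.4355342390312593 2.4387365986996894 90.04486274104048 121.18092796971389
g2 [[581.0, -174.9], [556.3, -204.2], [464.2, -125.2], [488.2, -96.0], [557.6, -179.8], [488.4, -121.3]] yaw 2.4403957194732686 2.4346598958555483 90.66580892237997 121.54156708843672
[[ 489.  -120.9   56. ]
 [ 555.1 -178.8   56. ]]
```

The grey rack checks out: tops at 54–57 mm against 56 and 90 mm between end places. Now the bench rack.

Converted, -31 mm is -1.24, -19 mm is -0.76.

```bash
echo '[[-0.76,-1.24,0,0,85],[-0.76,-1.24,0,0,85],[-0.76,-1.24,0,0,85],[-0.76,-1.24,0,0,85],[-0.76,-1.24,0,0,85],[-0.76,-1.24,0,0,85],[-0.76,-1.24,0,0,85],[-0.76,-1.24,0,0,85]]' | python3 shift.py|head -2; echo '[[-0.72,-1.24,0,0,85],[-0.72,-1.24,0,0,85],[0,0,0,-0.12,85],[0,0,0,-0.12,85],[0,0,0,-0.12,85],[0,0,0,-0.12,85],[0,0,0,-0.12,85],[0,0,0,-0.12,85]]' | python3 shift.py|head -2; echo '[[0,0,0,-0.12,85],[0,0,0,-0.12,85],[0,0,0,-0.12,85],[0,0,0,-0.12,85],[0,0,0,-0.12,85],[0,0,0,-0.1,85],[0,0,0,0,85],[0,0,0,0,85]]' | python3 shift.py;python3 snap.py b1;  echo '[[0,1.4,0,0,85],[0,1.4,0,0,85],[0,0,0,0,85],[0,0,0,0,85]]' | python3 shift.py; python3 snap.py b2
python3 - <<'E'
import cv2,numpy as np
out=[cv2.imread(f'pics/{n}.png')[60:280,160:400] for n in('b1','b2')]
cv2.imwrite('pics/bc.png',cv2.resize(np.hstack(out),(800,366),interpolation=cv2.INTER_CUBIC))
E
```

```text
time: 3.28
tcp_pos: [518.9, 88.9, 231.4]
time: 3.95
tcp_pos: [531.5, 157.7, 231.1]
time: 4.62
tcp_pos: [531.5, 157.3, 231.2]
ee_rot: [-3.141, 0.0, 0.714]
wrist_force: [-0.0, 0.4, 0.2]
gripper_width: 84.7
grasp_force: 0.0
time: 5.0
tcp_pos: [578.2, 102.7, 231.0]
ee_rot: [-3.141, 0.0, 0.711]
wrist_force: [-0.7, 0.4, -0.9]
gripper_width: 84.7
grasp_force: 0.0
```

View pics/bc.png

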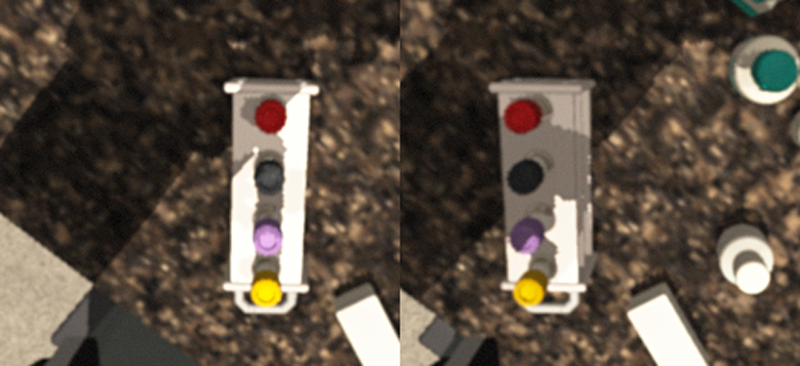

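The order is clear in both views. In b1, the crop shows red at (271,114), dark at (268,176), lavender at (267,240) and yellow at (266,291), next to the handle at the bottom. Next I'll measure the cap tops from both views.

```bash
cat > caps.py <<'E'
from h import *
import pickle
RNG={'yellow':((20,150,90),(35,255,255)),'lavender':((125,50,50),(160,255,255)),'red':((172,150,50),(188,255,255)),'dark':((0,0,0),(180,110,75))}
def cap(n,col,near,rad=26):
    im=cv2.imread(f'pics/{n}.png');s=pickle.load(open(f'pics/{n}.pkl','rb'))
    h=cv2.cvtColor(im,cv2.COLOR_BGR2HSV);lo,hi=map(np.array,RNG[col])
    if col=='red': h[...,0]=np.where(h[...,0]<10,h[...,0]+180,h[...,0])
    m=cv2.inRange(h,lo,hi);d=np.zeros_like(m);cv2.circle(d,tuple(int(v) for v in near),rad,255,-1);m&=d
    m=cv2.morphologyEx(m,cv2.MORPH_OPEN,np.ones((3,3)))
    k,l,st,ce=cv2.connectedComponentsWithStats(m);i=1+st[1:,4].argmax()
    p=np.argwhere(l==i)[:,::-1].astype(float)
    C=s['tcp_pos']+pose(s)[:3,:3]@np.array(ctrl.camera_model('wrist')['tool_from_camera'])[:3,3]
    nad=proj('wrist',[C-[0,0,200]],s)[0]
    e=ce[i]-nad;e/=np.linalg.norm(e);q=np.array([-e[1],e[0]])
    a=p@q;r=(a.max()-a.min()+1)/2
    c=q*(a.max()+a.min())/2+e*((p@e).max()+.5-r)
    return c,r,s
E
python3 - <<'E'
from caps import *
N={'yellow':((266,291),(531,290)),'lavender':((267,240),(528,238)),'dark':((268,176),(526,176)),'red':((271,116),(522,116))}
for col,(a,b) in N.items():
    A=np.array(a)/1.667+[160,60];B=np.array(b)/1.667+[160-240,60];o=[];L=[]
    for n,g in(('b1',A),('b2',B)):
        c,r,s=cap(n,col,g,18);cc,d=ray('wrist',c,s);o.append((cc,d[0]));L.append((c.round(1).tolist(),round(r,1),onplane('wrist',c,99 if col=='lavender' else 96,s)[0,:2].round(1).tolist()))
    p,res=tri(o);print(col,p.round(1),round(res,1),L)
E
```

```text
yellow [498.2 128.4  91.9] 0.6 [([319.0, 234.0], np.float64(9.5), [500.0, 130.0]), ([237.3, 235.0], np.float64(9.7), [499.6, 128.4])]
lavender [520.4 146.5  92.6] 1.1 [([320.0, 205.0], np.float64(8.5), [521.2, 147.2]), ([235.6, 202.2], np.float64(9.7), [524.0, 147.3])]
dark [544.  166.4  91.7] 0.5 [([320.5, 168.5], np.float64(8.0), [544.3, 166.7]), ([233.5, 166.9], np.float64(10.1), [545.8, 166.5])]
red [567.6 185.8  91. ] 0.1 [([321.6, 130.5], np.float64(9.1), [567.9, 186.1]), ([232.0, 130.0], np.float64(9.9), [568.9, 185.2])]
```

```bash
cat > d.py <<'E'
# tool-axis displacement from measured pose to x y z yaw
import sys
from h import *
t=list(map(float,sys.argv[1:]));s=ctrl.get_state();T=pose(s)
d=T[:3,:3].T@(np.array(t[:3])-T[:3,3]);dy=(t[3]-s['ee_rot'][2]+np.pi/2)%np.pi-np.pi/2
print(round(s['time'],2),'tcp',T[:3,3].round(1),'tool d',d.round(1),'turn',round(-dy,3),'w',round(s['gripper_width'],1))
E
echo '[[-0.44,-0.72,0.4,0,50],[-0.44,-0.72,0.4,0,50],[-0.44,-0.72,0.4,0,50],[-0.4,-0.68,0.4,0,50],[0,0,0.4,0.02,50],[0,0,0,0,50],[0,0,0,0,50],[0,0,0,0,50]]' | python3 shift.py; python3 d.py 499 128.4 69 .69; python3 snap.py y1
```

```text
time: 5.72
tcp_pos: [499.5, 129.1, 182.1]
ee_rot: [3.141, -0.001, 0.695]
wrist_force: [-0.0, 0.2, -1.4]
gripper_width: 49.8
grasp_force: 0.0
5.72 tcp [499.5 129.1 182.1] tool d [-1.000e+00  1.000e-01  1.131e+02] turn 0.005 w 49.8
```

View pics/y1.png

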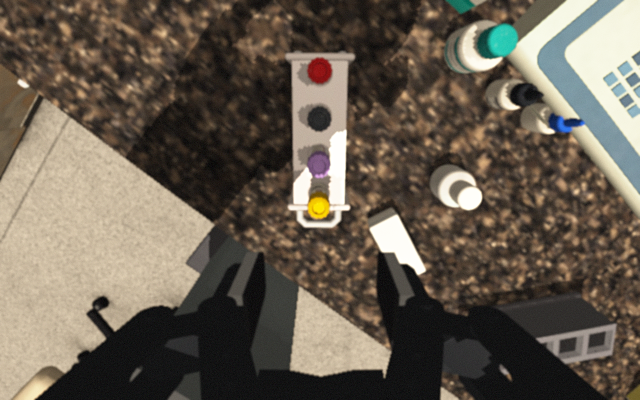

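The y1 view shows the row on the tool's centre column, with yellow at (319,207). I'll check its position numerically.

```bash
python3 - <<'E'
from caps import *
for col,g,z in(('yellow',(319,207),96),('lavender',(319,165),99),('dark',(319,119),96),('red',(319,71),96)):
    c,r,s=cap('y1',col,g,18);print(col,c.round(1),round(r,1),onplane('wrist',c,z,s)[0].round(1))
    if col!='dark':
        o=[]
        for n,h in(('y1',g),('b1',{'yellow':(319,234),'lavender':(320,205),'red':(321,130)}[col])):
            c,r,s=cap(n,col,h,18);a,d=ray('wrist',c,s);o.append((a,d[0]))
        print(tri(o)[0].round(1))
E
echo '[[-0.04,0,0.8,0,50],[0,0,0.8,0,50],[0,0,0.8,0,50],[0,0,0.8,0,50],[0,0,0.68,0,50],[0,0,0,0,50],[0,0,0,0,50]]' | python3 shift.py; python3 d.py 499 128.4 69 .69
```

```text
yellow [318.5 207.5] 11.0 [498.7 128.5  96. ]
[492.7 123.8  73.3]
lavender [318.4 166.5] 11.0 [521.4 147.4  99. ]
[521.7 147.6 100.9]
dark [318.9 119. ] 11.6 [545.  166.6  96. ]
red [319.  69.] 11.7 [568.4 186.1  96. ]
[568.2 186.1  98.5]
time: 6.35
tcp_pos: [498.0, 128.2, 84.3]
ee_rot: [-3.141, 0.001, 0.694]
wrist_force: [1.2, -0.3, 0.0]
gripper_width: 50.2
grasp_force: 0.0
6.35 tcp [498.  128.2  84.3] tool d [ 0.9  0.5 15.3] turn 0.004 w 50.2
```

Converted, 1 mm is 0.04, 8 mm is 0.32.

```bash
echo '[[0.04,0,0.32,0,50],[0,0,0.28,0,50],[0,0,0,0,50],[0,0,0,0,50],[0,0,0,0,10],[0,0,0,0,10],[0,0,0,0,10],[0,0,0,0,10]]' | python3 shift.py; echo '[[0,0,0,0,10],[0,0,0,0,10],[0,0,0,0,10],[0,0,0,0,10]]' | python3 shift.py
```

```text
time: 7.02
tcp_pos: [499.0, 129.1, 69.9]
ee_rot: [3.141, -0.001, 0.695]
wrist_force: [-1.0, -0.1, 2.5]
gripper_width: 14.2
grasp_force: 58.4
time: 7.35
tcp_pos: [498.9, 129.1, 69.8]
ee_rot: [3.141, -0.001, 0.695]
wrist_force: [-0.4, 0.9, 4.7]
gripper_width: 14.3
grasp_force: 58.5
```

```bash
echo '[[0,0,-0.32,0,10],[0,0,-0.64,0,10],[0,0,-0.72,0,10],[0,0,-0.72,0,10],[0,0,-0.72,0,10],[0,0,-0.72,0,10],[0,0,-0.64,0,10],[0,0,0,0,10]]' | python3 shift.py; python3 d.py 488.7 -121.1 182 -.704;python3 snap.py y2
```

```text
time: 8.02
tcp_pos: [500.6, 129.0, 185.0]
ee_rot: [3.137, -0.005, 0.695]
wrist_force: [0.7, 0.3, 0.2]
gripper_width: 14.3
grasp_force: 58.4
8.02 tcp [500.6 129.  185. ] tool d [-169.3  184.5    2.9] turn 1.399 w 14.3
```

View pics/y2.png

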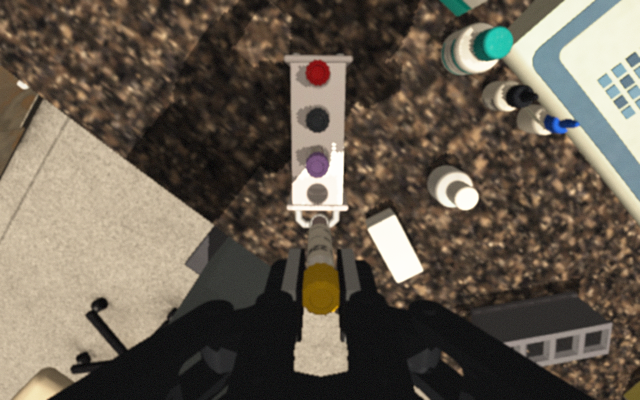

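Yellow is held in the fingers (cap at (321,287), foot near (320,220)), and the three others are still in place. Now across to the grey rack.

Converted, -24 mm is -0.96, 22 mm is 0.88.

```bash
echo '[[-0.48,0.52,0,0,10],[-0.96,1.04,0,0,10],[-1.04,1.12,0,0,10],[-1.04,1.12,0,0,10],[-1.04,1.12,0,0,10],[-0.96,1.04,0,0,10],[-0.8,0.88,0,0,10],[-0.44,0.52,0,0,10]]' | python3 shift.py|head -2; echo '[[0,0,0,0.12,10],[0,0,0,0.12,10],[0,0,0,0.12,10],[0,0,0,0.12,10],[0,0,0,0.12,10],[0,0,0,0.12,10],[0,0,0,0.12,10],[0,0,0,0.12,10]]' | python3 shift.py|head -2; echo '[[0,0,0,0.12,10],[0,0,0,0.12,10],[0,0,0,0.12,10],[0,0,0,0.08,10],[0,0,0,0,10],[0,0,0,0,10]]' | python3 shift.py; python3 d.py 488.7 -121.1 70 -.704;python3 snap.py y3
```

```text
time: 8.73
tcp_pos: [485.2, -123.3, 179.6]
time: 9.4
tcp_pos: [485.5, -120.1, 179.4]
time: 9.9
tcp_pos: [485.8, -120.2, 179.9]
ee_rot: [3.141, 0.002, -0.703]
wrist_force: [0.1, 0.5, 0.2]
gripper_width: 14.5
grasp_force: 58.4
9.9 tcp [ 485.8 -120.2  179.9] tool d [  3.1  -1.3 109.9] turn 0.001 w 14.5
```

View pics/y3.png

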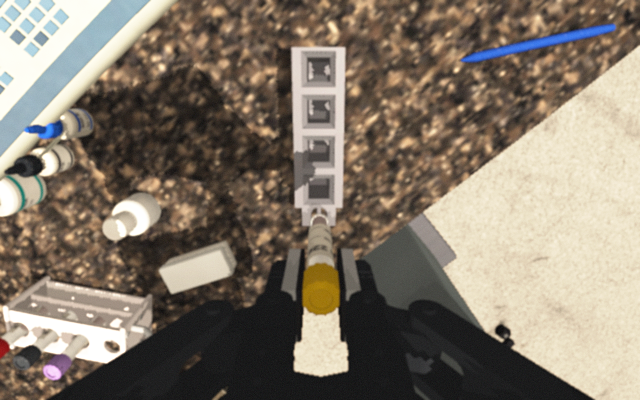

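Yellow hangs upright with its foot near (320,220). The grey places lie on the column x≈319, at y≈188 for the first and 68 for the fourth. I'll check them against the measured coordinates.

```bash
python3 - <<'E'
from h import *
import pickle
s=pickle.load(open('pics/y3.pkl','rb'))
print(onplane('wrist',[[319,188],[319.5,69]],56,s).round(1), proj('wrist',[[488.7,-121.1,56],[557.3,-179.5,56]],s).round(1))
E
echo '[[0.12,-0.04,0.48,0,10],[0,0,0.56,0,10],[0,0,0.56,0,10],[0,0,0.4,0,10],[0,0,0,0,10],[0,0,0,0,10]]' | python3 shift.py; python3 d.py 488.7 -121.1 70 -.704;python3 snap.py y4
```

```text
[[ 489.  -122.3   56. ]
 [ 556.6 -180.2   56. ]] [[318.1 189.2]
 [318.2  68.9]]
time: 10.45
tcp_pos: [489.0, -121.4, 130.4]
ee_rot: [3.141, 0.002, -0.705]
wrist_force: [-0.1, -0.9, 0.1]
gripper_width: 14.2
grasp_force: 58.4
10.45 tcp [ 489.  -121.4  130.4] tool d [-0.3 -0.1 60.4] turn -0.001 w 14.2
```

View pics/y4.png

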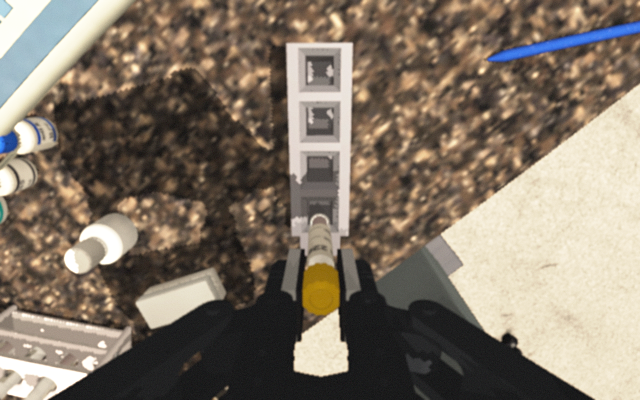

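The foot at (320,220) is just above the first mouth at (320,208), and the sideways match is good. Lowering.

Converted, 8 mm is 0.32, 4 mm is 0.16.

```bash
echo '[[0,0,0.4,0,10],[0,0,0.48,0,10],[0,0,0.48,0,10],[0,0,0.48,0,10],[0,0,0.32,0,10],[0,0,0.16,0,10],[0,0,0,0,10],[0,0,0,0,10]]' | python3 shift.py; echo '[[0,0,0.04,0,10],[0,0,0.04,0,10],[0,0,0,0,10],[0,0,0,0,10]]' | python3 shift.py
```

```text
time: 11.17
tcp_pos: [491.5, -123.1, 73.9]
ee_rot: [-3.141, -0.006, -0.705]
wrist_force: [2.7, -3.8, -4.1]
gripper_width: 14.4
grasp_force: 61.5
time: 11.5
tcp_pos: [492.4, -123.7, 73.1]
ee_rot: [-3.14, -0.008, -0.705]
wrist_force: [3.0, -2.7, 0.4]
gripper_width: 14.2
grasp_force: 61.9
```

Converted, 2 mm is 0.08.

```bash
echo '[[0.08,0,0,0,10],[0.08,0,0,0,10],[0,0,0,0,10],[0,0,0,0,10]]' | python3 shift.py;echo '[[0,0,0.04,0,10],[0,0,0.04,0,10],[0,0,0,0,10],[0,0,0,0,10]]' | python3 shift.py;  python3 snap.py y5
```

```text
time: 11.83
tcp_pos: [493.5, -125.0, 72.0]
ee_rot: [-3.141, -0.003, -0.705]
wrist_force: [3.2, -2.3, 2.2]
gripper_width: 14.3
grasp_force: 61.9
time: 12.17
tcp_pos: [492.7, -124.4, 69.2]
ee_rot: [-3.141, -0.001, -0.705]
wrist_force: [4.0, -2.5, 3.0]
gripper_width: 14.0
grasp_force: 61.9
```

View pics/y5.png

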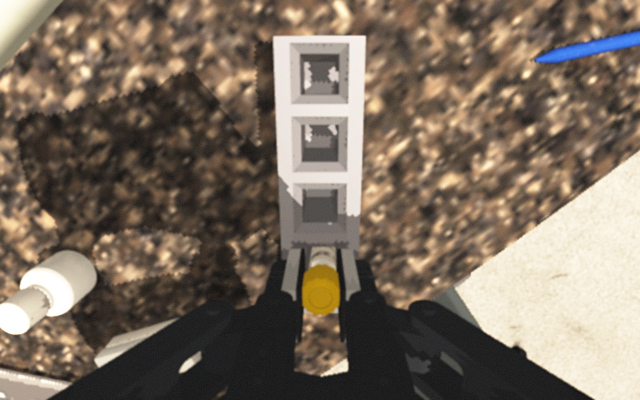

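Yellow is deep in the first place, with TCP at 69 as when it was picked. The other mouths are at (320,72), (320,143) and (320,206). I'll re-measure the places and release.

```bash
python3 - <<'E'
from h import *
import pickle
s=pickle.load(open('pics/y5.pkl','rb'));print(s)
print(onplane('wrist',[[320,206.5],[320,143],[320,73]],56,s).round(1))
E
echo '[[0,0,0,0,45],[0,0,0,0,45],[0,0,0,0,45],[0,0,0,0,45],[0,0,0,0,45]]' | python3 shift.py; echo '[[0,0,-0.32,0,45],[0,0,-0.8,0,45],[0,0,-1,0,45],[0,0,-1,0,45],[0,0,-1,0,45],[0,0,-0.4,0,45],[0,0,0,0,45],[0,0,0,0,45]]' | python3 shift.py; python3 d.py 522 147.4 182 .69;python3 snap.py y6
```

```text
{'tcp_pos': array([ 492.7258298 , -124.38957976,   69.24947419]), 'ee_rot': array([-3.14132286e+00, -6.39382529e-04, -7.05307096e-01])}
[[ 511.9 -141.1   56. ]
 [ 534.7 -160.5   56. ]
 [ 557.3 -179.8   56. ]]
time: 12.63
tcp_pos: [491.7, -123.8, 68.6]
ee_rot: [3.141, 0.002, -0.705]
wrist_force: [-0.7, 0.4, 0.8]
gripper_width: 45.1
grasp_force: 0.0
time: 13.3
tcp_pos: [492.4, -124.2, 182.0]
ee_rot: [-3.142, -0.0, -0.705]
wrist_force: [0.5, -0.4, -0.5]
gripper_width: 45.1
grasp_force: 0.0
13.3 tcp [ 492.4 -124.2  182. ] tool d [-153.5 -226.     0. ] turn -1.395 w 45.1
```

View pics/y6.png

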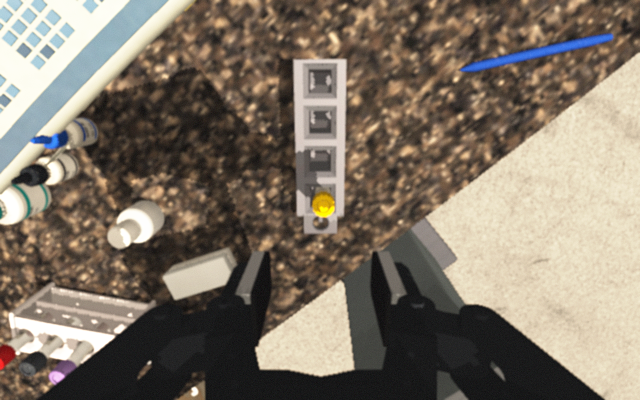

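Yellow stands in the first place, cap at (323,205). I'll check its cap numerically and move back to lavender.

```bash
python3 - <<'E'
from caps import *
c,r,s=cap('y6','yellow',(323,205),18);print(c.round(1),round(r,1),onplane('wrist',c,96,s)[0].round(1))
E
echo '[[-0.32,-0.48,0,0,45],[-0.72,-1.08,0,0,45],[-0.92,-1.32,0,0,45],[-0.92,-1.32,0,0,45],[-0.92,-1.32,0,0,45],[-0.92,-1.32,0,0,45],[-0.8,-1.2,0,0,45],[-0.6,-1,0,0,45]]' | python3 shift.py|head -2; echo '[[0,0,0,-0.12,45],[0,0,0,-0.12,45],[0,0,0,-0.12,45],[0,0,0,-0.12,45],[0,0,0,-0.12,45],[0,0,0,-0.12,45],[0,0,0,-0.12,45],[0,0,0,-0.12,45]]' | python3 shift.py|head -2; echo '[[0,0,0,-0.12,45],[0,0,0,-0.12,45],[0,0,0,-0.12,45],[0,0,0,-0.08,45],[0,0,0,0,45],[0,0,0,0,45]]' | python3 shift.py|head -1; python3 d.py 521.7 147.4 71 .69;python3 snap.py l1
python3 - <<'E'
from caps import *
s=pickle.load(open('pics/l1.pkl','rb'))
for col,P in(('lavender',(521.7,147.4,99)),('dark',(545,166.7,96)),('red',(568.4,186,96))):
    g=proj('wrist',[P],s)[0];c,r,s=cap('l1',col,g,18);print(col,g.round(1),c.round(1),round(r,1),onplane('wrist',c,P[2],s)[0].round(1))
E
```

```text
[323. 205.] 11.5 [ 492.6 -127.5   96. ]
time: 14.02
tcp_pos: [520.7, 149.7, 179.8]
time: 14.68
tcp_pos: [521.0, 146.9, 179.7]
time: 15.18
15.18 tcp [521.4 146.9 180.4] tool d [  0.9   0.  109.4] turn 0.002 w 45.0
lavender [318.6 207.1] [318.4 206.6] 11.0 [522.  147.7  99. ]
dark [318.6 162.2] [318.4 161.5] 11.1 [545.3 167.1  96. ]
red [318.6 115.2] [318.8 116. ] 11.7 [568.1 185.6  96. ]
```

Careful with the scale: shifts go in units of 25 mm. That gives: 18 mm is 0.72, 1 mm is 0.04.

```bash
echo '[[0.04,0,0.48,0,45],[0,0,0.8,0,45],[0,0,0.8,0,45],[0,0,0.8,0,45],[0,0,0.72,0,45],[0,0,0.48,0,45],[0,0,0.28,0,45],[0,0,0,0,45]]' | python3 shift.py|head -2; echo '[[0,0,0,0,45],[0,0,0,0,10],[0,0,0,0,10],[0,0,0,0,10],[0,0,0,0,10],[0,0,0,0,10],[0,0,0,0,10]]' | python3 shift.py;python3 d.py 522 147.4 71 .69; echo '[[0,0,-0.32,0,10],[0,0,-0.64,0,10],[0,0,-0.72,0,10],[0,0,-0.72,0,10],[0,0,-0.72,0,10],[0,0,-0.72,0,10],[0,0,-0.64,0,10],[0,0,0,0,10]]' | python3 shift.py; python3 d.py 512 -141.2 182 -.704
```

```text
time: 15.9
tcp_pos: [521.8, 147.5, 71.3]
time: 16.48
tcp_pos: [524.3, 147.8, 74.6]
ee_rot: [3.14, -0.002, 0.695]
wrist_force: [-0.6, 0.6, 5.8]
gripper_width: 14.0
grasp_force: 58.5
16.48 tcp [524.3 147.8  74.6] tool d [-2.  -1.2  3.6] turn 0.005 w 14.0
time: 17.15
tcp_pos: [525.4, 147.7, 189.3]
ee_rot: [3.137, -0.005, 0.695]
wrist_force: [1.0, -0.4, 0.3]
gripper_width: 14.5
grasp_force: 58.4
17.15 tcp [525.4 147.7 189.3] tool d [-195.3  213.3    7.2] turn 1.399 w 14.5
```

```bash
python3 snap.py l2; echo '[[-0.48,0.52,0,0,10],[-1.04,1.16,0,0,10],[-1.24,1.32,0,0,10],[-1.24,1.32,0,0,10],[-1.24,1.32,0,0,10],[-1.12,1.24,0,0,10],[-0.96,1.08,0,0,10],[-0.48,0.56,0,0,10]]' | python3 shift.py|head -2; echo '[[0,0,0,0.12,10],[0,0,0,0.12,10],[0,0,0,0.12,10],[0,0,0,0.12,10],[0,0,0,0.12,10],[0,0,0,0.12,10],[0,0,0,0.12,10],[0,0,0,0.12,10]]' | python3 shift.py|head -2; echo '[[0,0,0,0.12,10],[0,0,0,0.12,10],[0,0,0,0.12,10],[0,0,0,0.08,10],[0,0,0,0,10],[0,0,0,0,10]]' | python3 shift.py|head -1; python3 d.py 512 -141.2 130 -.704;python3 snap.py l3
python3 - <<'E'
from caps import *
o=[]
for n,g in(('y6',(323,205)),('l3',None)):
    s=pickle.load(open(f'pics/{n}.pkl','rb'))
    if g is None:g=proj('wrist',[[492.6,-127.5,96]],s)[0];print(g)
    try:
        c,r,s=cap(n,'yellow',g,22);print(c,r);a,d=ray('wrist',c,s);o.append((a,d[0]))
    except Exception as e:print(e)
if len(o)>1:print(tri(o))
a=np.hstack([cv2.imread(f'pics/{n}.png')[40:330,240:400] for n in('y2','l2','y3','l3')]);cv2.imwrite('pics/m.png',cv2.resize(a,None,fx=1.25,fy=1.25,interpolation=2))
E
```

```text
time: 17.87
tcp_pos: [509.1, -133.5, 183.8]
time: 18.53
tcp_pos: [509.5, -129.5, 183.4]
time: 19.03
19.03 tcp [ 509.8 -129.6  184. ] tool d [ 9.3  7.3 54. ] turn 0.001 w 14.3
[323.02434902 205.02321711] 11.544466404532926
[332.90465242 226.38654378]
[334.88219205 229.16471599] 8.205628341392611
(array([ 500.02113125, -133.70581158,  125.08293737]), np.float64(0.18991853622936825))
```

View pics/m.png

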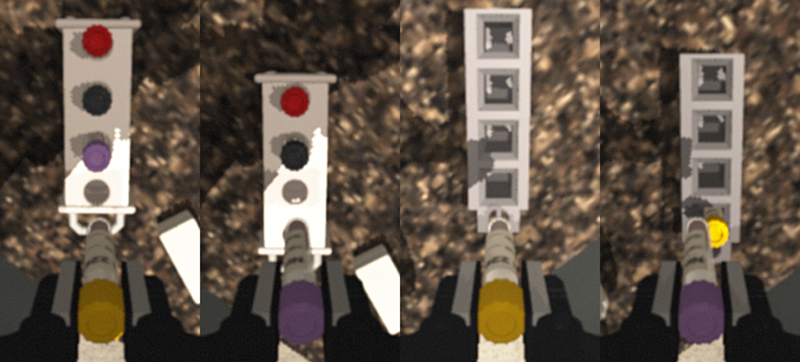

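Viewed: both held tubes hang nearly straight. The yellow foot was at full-frame (320,216) and the lavender foot is at (318,218). Yellow's cap in its place is visible beside lavender.

Run:
```python
from h import *
import pickle
for n in('y3','l3'):
    s=pickle.load(open(f'pics/{n}.pkl','rb'));T=pose(s)
    for L in(58,62,66):
        P=(T@np.array([[0,0,L,1],[6.2,0,L,1],[-6.2,0,L,1],[4,0,L,1],[0,4,L,1]]).T)[:3].T
        print(n,L,proj('wrist',P,s).round(1).tolist())
    print('place', onplane('wrist',{'y3':[[320,189]],'l3':[[(711-600)/1.25+240,178/1.25+40],[(713-600)/1.25+240,79/1.25+40]]}[n],56,s).round(1))
```

```text
y3 58 [[319.5, 222.8], [319.5, 213.3], [319.5, 232.1], [319.5, 216.7], [326.0, 222.8]]
y3 62 [[319.6, 220.5], [319.5, 211.2], [319.6, 229.7], [319.5, 214.5], [325.9, 220.5]]
y3 66 [[319.6, 218.3], [319.6, 209.1], [319.6, 227.3], [319.6, 212.4], [325.8, 218.3]]
place [[ 487.8 -122.4   56. ]]
l3 58 [[319.5, 222.8], [319.5, 213.3], [319.5, 232.1], [319.5, 216.7], [326.0, 222.8]]
l3 62 [[319.6, 220.5], [319.5, 211.2], [319.6, 229.7], [319.5, 214.5], [325.9, 220.5]]
l3 66 [[319.6, 218.3], [319.6, 209.1], [319.6, 227.3], [319.6, 212.4], [325.8, 218.3]]
place [[ 510.6 -140.    56. ]
 [ 556.9 -180.2   56. ]]
```

```bash
echo '[[0.12,0.08,0.32,0,10],[0.16,0.12,0.56,0,10],[0.16,0.16,0.56,0,10],[0,0,0.48,0,10],[0,0,0.24,0,10],[0,0,0,0,10],[0,0,0,0,10]]' | python3 shift.py|head -2; python3 d.py 512.8 -143.8 71 -.704; echo '[[0,0,0.24,0,10],[0,0,0.4,0,10],[0,0,0.4,0,10],[0,0,0.24,0,10],[0,0,0,0,10],[0,0,0,0,10]]' | python3 shift.py
```

```text
time: 19.67
tcp_pos: [512.9, -143.7, 131.0]
19.67 tcp [ 512.9 -143.7  131. ] tool d [ 0.1  0.1 60. ] turn -0.001 w 13.9
time: 20.17
tcp_pos: [512.5, -143.7, 98.5]
ee_rot: [3.141, 0.001, -0.705]
wrist_force: [0.0, 1.3, -0.1]
gripper_width: 13.9
grasp_force: 60.2
```

Converted, 8 mm is 0.32, 6 mm is 0.24.

```bash
echo '[[0,0,0.24,0,10],[0,0,0.32,0,10],[0,0,0.24,0,10],[0,0,0.16,0,10],[0,0,0,0,10],[0,0,0,0,10]]' | python3 shift.py; echo '[[0,0,0.08,0,10],[0,0,0.04,0,10],[0,0,0,0,10],[0,0,0,0,10]]' | python3 shift.py
```

```text
time: 20.67
tcp_pos: [512.8, -143.8, 74.8]
ee_rot: [3.141, 0.001, -0.705]
wrist_force: [-1.1, -0.1, -0.8]
gripper_width: 14.3
grasp_force: 60.3
time: 21.0
tcp_pos: [513.4, -144.2, 74.5]
ee_rot: [3.141, -0.0, -0.705]
wrist_force: [-7.0, 3.5, 16.2]
gripper_width: 14.2
grasp_force: 61.8
```

Contact at TCP 74.5, the same height as at the grip, so lavender is on the bottom. Release and check both caps from two heights.

```bash
echo '[[0,0,-0.12,0,10],[0,0,0,0,45],[0,0,0,0,45],[0,0,0,0,45],[0,0,0,0,45],[0,0,0,0,45]]' | python3 shift.py|head -2; echo '[[0,0,-0.32,0,45],[0,0,-0.8,0,45],[0,0,-1,0,45],[0,0,-1,0,45],[0,0,-0.8,0,45],[0,0,-0.32,0,45],[0,0,0,0,45],[0,0,0,0,45]]' | python3 shift.py|head -2; python3 snap.py l6
echo '[[-0.32,-0.48,0,0,45],[-0.72,-1.08,0,0,45],[-0.4,-0.6,0,0,45],[0,0,0,0,45],[0,0,0,0,45]]' | python3 shift.py|head -2;python3 snap.py l7
python3 - <<'E'
from caps import *
for col,P in(('yellow',(492.6,-127.5,96)),('lavender',(513,-143,99))):
    o=[]
    for n in('l6','l7'):
        s=pickle.load(open(f'pics/{n}.pkl','rb'));g=proj('wrist',[P],s)[0];c,r,s=cap(n,col,g,20);print(n,col,g.round(1),c.round(1),round(r,1),onplane('wrist',c,P[2],s)[0].round(1));a,d=ray('wrist',c,s);o.append((a,d[0]))
    print(tri(o))
E
python3 d.py 545.1 166.8 182 .69
```

```text
time: 21.5
tcp_pos: [513.0, -143.9, 75.0]
time: 22.17
tcp_pos: [512.9, -143.9, 180.9]
time: 22.63
tcp_pos: [519.7, -78.6, 179.5]
l6 yellow [320.6 243.4] [319. 244.] 11.5 [ 493.  -126.3   96. ]
l7 yellow [400.3 193.7] [397.5 193.6] 11.9 [ 493.9 -126.1   96. ]
(array([ 492.93034891, -126.01266336,   94.66883871]), np.float64(0.4106354442010317))
l6 lavender [318.5 210.8] [319. 214.] 11.5 [ 511.  -141.8   99. ]
l7 lavender [401.8 157.1] [400.7 160.6] 12.6 [ 511.6 -141.1   99. ]
(array([ 510.54795329, -141.16888269,   96.2862828 ]), np.float64(0.2696038640049874))
22.68 tcp [519.9 -79.5 179.9] tool d [-140.3 -204.    -2. ] turn -1.395 w 45.3
```

Both are seated (tops at 95 and 96 mm). Next dark.

Converted, -33 mm is -1.32, -30 mm is -1.2.

```bash
echo '[[-0.36,-0.56,0,0,45],[-0.72,-1.08,0,0,45],[-0.92,-1.32,0,0,45],[-0.92,-1.32,0,0,45],[-0.92,-1.32,0,0,45],[-0.84,-1.2,0,0,45],[-0.56,-0.8,0,0,45],[-0.36,-0.56,0,0,45]]' | python3 shift.py|head -2; echo '[[0,0,0,-0.12,45],[0,0,0,-0.12,45],[0,0,0,-0.12,45],[0,0,0,-0.12,45],[0,0,0,-0.12,45],[0,0,0,-0.12,45],[0,0,0,-0.12,45],[0,0,0,-0.12,45]]' | python3 shift.py|head -2; echo '[[0,0,0,-0.12,45],[0,0,0,-0.12,45],[0,0,0,-0.12,45],[0,0,0,-0.08,45],[0,0,0,0,45],[0,0,0,0,45]]' | python3 shift.py|head -1; python3 d.py 545.1 166.8 70 .69;python3 snap.py d1
python3 - <<'E'
from caps import *
s=pickle.load(open('pics/d1.pkl','rb'))
for col,P in(('dark',(545,166.7,96)),('red',(568.4,186,96))):
    g=proj('wrist',[P],s)[0];c,r,s=cap('d1',col,g,18);print(col,g.round(1),c.round(1),round(r,1),onplane('wrist',c,P[2],s)[0].round(1))
E
```

```text
time: 23.35
tcp_pos: [546.1, 168.1, 180.5]
time: 24.02
tcp_pos: [546.4, 165.2, 180.5]
time: 24.52
24.52 tcp [546.3 165.6 180.7] tool d [-1.000e-01 -1.700e+00  1.107e+02] turn 0.001 w 44.9
dark [316.2 207.1] [316.  205.1] 10.6 [546.  167.7  96. ]
red [316.1 163.6] [315.9 163.9] 10.7 [568.1 186.   96. ]
```

Converted, 7 mm is 0.28, 20 mm is 0.8.

```bash
echo '[[0,-0.08,0.48,0,45],[0,0,0.8,0,45],[0,0,0.8,0,45],[0,0,0.8,0,45],[0,0,0.72,0,45],[0,0,0.52,0,45],[0,0,0.28,0,45],[0,0,0,0,45]]' | python3 shift.py|head -2; echo '[[0,0,0,0,45],[0,0,0,0,10],[0,0,0,0,10],[0,0,0,0,10],[0,0,0,0,10],[0,0,0,0,10],[0,0,0,0,10]]' | python3 shift.py;echo '[[0,0,-0.32,0,10],[0,0,-0.64,0,10],[0,0,-0.72,0,10],[0,0,-0.72,0,10],[0,0,-0.72,0,10],[0,0,-0.72,0,10],[0,0,-0.64,0,10],[0,0,0,0,10]]' | python3 shift.py; python3 d.py 536.5 -163 182 -.704
```

```text
time: 25.23
tcp_pos: [543.5, 168.0, 69.1]
time: 25.82
tcp_pos: [546.1, 168.3, 72.7]
ee_rot: [3.14, -0.002, 0.695]
wrist_force: [0.1, 0.5, 5.9]
gripper_width: 14.3
grasp_force: 58.4
time: 26.48
tcp_pos: [547.1, 168.4, 187.5]
ee_rot: [3.138, -0.006, 0.695]
wrist_force: [0.6, -0.5, 0.3]
gripper_width: 14.4
grasp_force: 58.4
26.48 tcp [547.1 168.4 187.5] tool d [-220.3  247.7    5.3] turn 1.399 w 14.4
```

Converted, 29 mm is 1.16, -26 mm is -1.04.

```bash
echo '[[-0.48,0.52,0,0,10],[-0.88,1,0,0,10],[-1.04,1.16,0,0,10],[-1.04,1.16,0,0,10],[-1.04,1.16,0,0,10],[-1.04,1.16,0,0,10],[-1.04,1.16,0,0,10],[-1.04,1.16,0,0,10]]' | python3 shift.py|head -2; echo '[[-0.8,0.88,0,0,10],[-0.4,0.52,0,0,10],[0,0,0,0.12,10],[0,0,0,0.12,10],[0,0,0,0.12,10],[0,0,0,0.12,10],[0,0,0,0.12,10],[0,0,0,0.12,10]]' | python3 shift.py|head -2; echo '[[0,0,0,0.12,10],[0,0,0,0.12,10],[0,0,0,0.12,10],[0,0,0,0.12,10],[0,0,0,0.12,10],[0,0,0,0.08,10],[0,0,0,0,10],[0,0,0,0,10]]' | python3 shift.py|head -1; python3 d.py 536.4 -163 130 -.704;python3 snap.py d3
python3 - <<'E'
from caps import *
s=pickle.load(open('pics/d3.pkl','rb'));g=proj('wrist',[(510.5,-141.2,97)],s)[0];print('lav px',g)
print('p3,p4 px',proj('wrist',[(534.7,-160.5,56),(557.3,-179.8,56)],s).round(1).tolist())
im=cv2.cvtColor(cv2.imread('pics/d3.png'),cv2.COLOR_BGR2GRAY)
for y in range(190,256,6):
    print(y,' '.join(f'{v:3d}' for v in im[y,296:346:2]))
E
```

```text
time: 27.15
tcp_pos: [533.7, -117.9, 182.3]
time: 27.82
tcp_pos: [533.4, -162.2, 182.1]
time: 28.48
28.48 tcp [ 533.6 -162.2  182.4] tool d [ 2.7 -1.2 52.4] turn 0.001 w 14.3
lav px [318.07876191 249.50788023]
p3,p4 px [[317.2, 192.2], [317.2, 155.4]]
190  99 132 168 148 142 131  55  53  56  51  53  54  53  51  53  52  98 102 123 179 177 177 163  71  56
196 171 173 170 147 142 128  58  56  54  51  53  49  52  55  52  51  94 105 126 177 174 176 159  50  57
202 169 169 172 148 145 128  99  99  99 100  98 102  95 100 101 103 106 102 128 177 176 174 159  87  97
208 168 166 169 158 151 153 141 125 123 126 125 125 125 128 144 152 152 153 158 177 173 177 150 102  70
214 155 116  88  98  95 121 111 108 118 123 129 140 154 137 130 126 122 133 152 175 171 173 141  62  72
220  59  58  58  56  51  51  52  81 204 233 233 234 232 219 211 210 152  92 112 146 145 167 149  71  80
226  56  57  56  55  54  49  49 108 178 152 120 122 123 122 128 147 136 105 107 144 140 145 109  53  70
232 137 134 133 101  98 116  73 104 115 120 124 126 126 127 126 110  90  99 115 144 143 145 102  39  41
238 138 139 136 133 120 100  79 114 114 113 123 125 108 102 101 103 111 108 113 143 141 143 114  91  86
244 119  87  53  52  54  79 114 110 118 115 118 107 101 118 125 124 121 108 122 141 141 141  97  57  58
250  91  90  68  20  28  90 112  69  76  90 101 100 106 112 118 108  86  66 110 140 113  22  43  92  91
```

```bash
echo '[[0.12,-0.04,0.32,0,10],[0,0,0.56,0,10],[0,0,0.56,0,10],[0,0,0.4,0,10],[0,0,0.24,0,10],[0,0,0,0,10],[0,0,0,0,10]]' | python3 shift.py|head -2; echo '[[0,0,0.24,0,10],[0,0,0.4,0,10],[0,0,0.4,0,10],[0,0,0.24,0,10],[0,0,0,0,10],[0,0,0,0,10]]' | python3 shift.py
```

```text
time: 29.12
tcp_pos: [537.0, -163.6, 131.1]
time: 29.62
tcp_pos: [538.3, -164.7, 99.4]
ee_rot: [-3.141, -0.004, -0.705]
wrist_force: [3.2, -2.6, -1.7]
gripper_width: 13.8
grasp_force: 61.4
```

Converted, 2 mm is 0.08, 8 mm is 0.32.

```bash
echo '[[0.08,0,0,0,10],[0,0,0.24,0,10],[0,0,0.32,0,10],[0,0,0.24,0,10],[0,0,0.12,0,10],[0,0,0,0,10],[0,0,0,0,10]]' | python3 shift.py; echo '[[0,0,0.08,0,10],[0,0,0.04,0,10],[0,0,0,0,10],[0,0,0,0,10]]' | python3 shift.py
```

```text
time: 30.2
tcp_pos: [537.9, -164.6, 75.3]
ee_rot: [3.141, 0.002, -0.705]
wrist_force: [2.4, -2.5, -3.3]
gripper_width: 14.3
grasp_force: 61.3
time: 30.53
tcp_pos: [538.9, -165.1, 73.8]
ee_rot: [-3.141, -0.001, -0.705]
wrist_force: [2.3, -2.3, 2.7]
gripper_width: 14.2
grasp_force: 61.7
```

Converted, 1 mm is 0.04.

```bash
echo '[[0,0,0.04,0,10],[0,0,0.04,0,10],[0,0,0,0,10],[0,0,0,0,10]]' | python3 shift.py; echo '[[0,0,0,0,45],[0,0,0,0,45],[0,0,0,0,45],[0,0,0,0,45],[0,0,0,0,45]]' | python3 shift.py|head -2; echo '[[0,0,-0.32,0,45],[0,0,-0.8,0,45],[0,0,-1,0,45],[0,0,-1,0,45],[0,0,-0.8,0,45],[0,0,-0.32,0,45],[0,0,0,0,45],[0,0,0,0,45]]' | python3 shift.py|head -2; python3 snap.py d6
echo '[[-0.32,-0.48,0,0,45],[-0.72,-1.08,0,0,45],[-0.4,-0.6,0,0,45],[0,0,0,0,45],[0,0,0,0,45]]' | python3 shift.py|head -2;python3 snap.py d7
python3 - <<'E'
from caps import *
for col,P in(('yellow',(492.6,-127.5,96)),('lavender',(513,-143,99)),('dark',(537,-163,96))):
    o=[]
    for n in('d6','d7'):
        s=pickle.load(open(f'pics/{n}.pkl','rb'));g=proj('wrist',[P],s)[0];c,r,s=cap(n,col,g,14 if col=='dark' else 20);print(n,col,g.round(1),c.round(1),round(r,1),onplane('wrist',c,P[2],s)[0].round(1));a,d=ray('wrist',c,s);o.append((a,d[0]))
    print(tri(o))
E
python3 d.py 568.3 186 182 .69
```

```text
time: 30.87
tcp_pos: [538.9, -165.0, 72.0]
ee_rot: [-3.141, -0.001, -0.705]
wrist_force: [1.5, -1.6, 5.1]
gripper_width: 14.0
grasp_force: 62.0
time: 31.28
tcp_pos: [537.8, -164.4, 70.6]
time: 31.95
tcp_pos: [538.3, -164.8, 176.9]
time: 32.42
tcp_pos: [545.4, -98.9, 175.9]
d6 yellow [321.4 286.9] [320. 286.] 10.5 [ 493.8 -127.2   96. ]
d7 yellow [399.9 240.4] [397.8 240.6] 11.7 [ 493.4 -126.3   96. ]
(array([ 492.25661773, -126.0111778 ,   93.1340767 ]), np.float64(0.21873400758540593))
d6 lavender [319.4 257.2] [318.5 256.5] 12.0 [ 513.8 -142.9   99. ]
d7 lavender [401.5 206.9] [399.4 206.9] 12.3 [ 513.9 -141.9   99. ]
(array([ 512.59479621, -141.80074063,   95.78372168]), np.float64(0.003232986995617232))
d6 dark [318.9 213.6] [320.  204.1] 11.6 [ 541.7 -168.    96. ]
d7 dark [403.4 159.7] [391.9 151.5] 11.2 [ 546.1 -160.5   96. ]
(array([ 536.27140027, -161.89005439,   66.01045617]), np.float64(1.9353198839908514))
32.47 tcp [545.6 -99.9 176.2] tool d [-167.8 -232.6   -5.7] turn -1.394 w 45.2
```

Dark's height estimate is spoiled by the dark mouths around it, but it was released with the TCP at its pick height, so it is seated. Now red.

Converted, -32 mm is -1.28, -29 mm is -1.16.

```bash
echo '[[-0.36,-0.48,0,0,45],[-0.84,-1.16,0,0,45],[-0.92,-1.28,-0.04,0,45],[-0.92,-1.28,-0.04,0,45],[-0.92,-1.28,-0.04,0,45],[-0.92,-1.28,-0.04,0,45],[-0.92,-1.28,-0.04,0,45],[-0.6,-0.8,0,0,45]]' | python3 shift.py|head -2; echo '[[-0.32,-0.44,0,0,45],[0,0,0,-0.12,45],[0,0,0,-0.12,45],[0,0,0,-0.12,45],[0,0,0,-0.12,45],[0,0,0,-0.12,45],[0,0,0,-0.12,45],[0,0,0,-0.12,45]]' | python3 shift.py|head -2; echo '[[0,0,0,-0.12,45],[0,0,0,-0.12,45],[0,0,0,-0.12,45],[0,0,0,-0.12,45],[0,0,0,-0.08,45],[0,0,0,0,45],[0,0,0,0,45]]' | python3 shift.py|head -1; python3 d.py 568.3 186 70 .69;python3 snap.py r1
python3 - <<'E'
from caps import *
s=pickle.load(open('pics/r1.pkl','rb'))
for col,P in(('red',(568.4,186,96)),):
    g=proj('wrist',[P],s)[0];c,r,s=cap('r1',col,g,18);print(col,g.round(1),c.round(1),round(r,1),onplane('wrist',c,P[2],s)[0].round(1))
E
```

```text
time: 33.13
tcp_pos: [567.6, 174.0, 182.1]
time: 33.8
tcp_pos: [568.8, 183.4, 181.8]
time: 34.38
34.38 tcp [568.7 183.9 181.9] tool d [  1.1  -1.9 111.9] turn 0.001 w 45.1
red [316.  204.5] [316.4 204.5] 10.1 [568.6 185.8  96. ]
```

Converted, 1 mm is 0.04, 20 mm is 0.8.

```bash
echo '[[0.04,-0.08,0.48,0,45],[0,0,0.8,0,45],[0,0,0.8,0,45],[0,0,0.8,0,45],[0,0,0.76,0,45],[0,0,0.56,0,45],[0,0,0.28,0,45],[0,0,0,0,45]]' | python3 shift.py|head -2; echo '[[0,0,0,0,45],[0,0,0,0,10],[0,0,0,0,10],[0,0,0,0,10],[0,0,0,0,10],[0,0,0,0,10],[0,0,0,0,10]]' | python3 shift.py;echo '[[0,0,-0.32,0,10],[0,0,-0.64,0,10],[0,0,-0.72,0,10],[0,0,-0.72,0,10],[0,0,-0.72,0,10],[0,0,-0.72,0,10],[0,0,-0.64,0,10],[0,0,0,0,10]]' | python3 shift.py; python3 d.py 560 -182 182 -.704
```

```text
time: 35.1
tcp_pos: [566.2, 187.0, 67.5]
time: 35.68
tcp_pos: [569.2, 187.5, 71.7]
ee_rot: [3.14, -0.002, 0.695]
wrist_force: [-0.1, 0.5, 6.4]
gripper_width: 14.1
grasp_force: 58.5
time: 36.35
tcp_pos: [570.2, 187.5, 186.6]
ee_rot: [3.138, -0.006, 0.695]
wrist_force: [0.4, 0.4, 0.7]
gripper_width: 14.5
grasp_force: 58.4
36.35 tcp [570.2 187.5 186.6] tool d [-244.4  277.3    4.2] turn 1.399 w 14.5
```

Converted, 29 mm is 1.16, -26 mm is -1.04.

```bash
echo '[[-0.48,0.52,0,0,10],[-0.88,1,0,0,10],[-1.04,1.16,0,0,10],[-1.04,1.16,0,0,10],[-1.04,1.16,0,0,10],[-1.04,1.16,0,0,10],[-1.04,1.16,0,0,10],[-1.04,1.16,0,0,10]]' | python3 shift.py|head -2; echo '[[-1.04,1.16,0,0,10],[-0.8,0.88,0,0,10],[-0.32,0.52,0,0,10],[0,0,0,0.12,10],[0,0,0,0.12,10],[0,0,0,0.12,10],[0,0,0,0.12,10],[0,0,0,0.12,10]]' | python3 shift.py|head -2; echo '[[0,0,0,0.12,10],[0,0,0,0.12,10],[0,0,0,0.12,10],[0,0,0,0.12,10],[0,0,0,0.12,10],[0,0,0,0.12,10],[0,0,0,0.08,10],[0,0,0,0,10]]' | python3 shift.py|head -1; python3 d.py 560.4 -183.1 130 -.704
```

```text
time: 37.02
tcp_pos: [556.8, -98.8, 181.2]
time: 37.68
tcp_pos: [557.1, -180.0, 181.2]
time: 38.35
38.35 tcp [ 557.1 -180.   181.4] tool d [ 4.6  0.3 51.3] turn -0.002 w 14.2
```

Converted, 14 mm is 0.56, 10 mm is 0.4.

```bash
echo '[[0.16,0,0.32,0,10],[0.02,0,0.56,0,10],[0,0,0.56,0,10],[0,0,0.4,0,10],[0,0,0.24,0,10],[0,0,0,0,10],[0,0,0,0,10]]' | python3 shift.py|head -2; echo '[[0,0,0.24,0,10],[0,0,0.4,0,10],[0,0,0.4,0,10],[0,0,0.24,0,10],[0,0,0,0,10],[0,0,0,0,10]]' | python3 shift.py
```

```text
time: 38.93
tcp_pos: [560.8, -183.8, 130.1]
time: 39.43
tcp_pos: [571.7, -189.5, 113.3]
ee_rot: [-3.135, -0.029, -0.705]
wrist_force: [0.6, 1.7, 49.3]
gripper_width: 14.4
grasp_force: 70.5
```

Red's foot is caught on the rim, so I'm lifting it off at once.

Converted, -20 mm is -0.8, -18 mm is -0.72.

```bash
echo '[[0,0,-0.56,0,10],[0,0,-0.72,0,10],[0,0,-0.8,0,10],[0,0,-0.8,0,10],[0,0,-0.4,0,10],[0,0,0,0,10],[0,0,0,0,10]]' | python3 shift.py; python3 snap.py r3
python3 - <<'E'
from h import *
import pickle
s=pickle.load(open('pics/r3.pkl','rb'))
print('p4 px',proj('wrist',[(534.7,-160.5,56),(557.3,-179.8,56)],s).round(1).tolist(), [proj('wrist',[(pose(s)@[0,0,L,1])[:3]],s).round(1).tolist() for L in(0,30,50,60)])
im=cv2.imread('pics/r3.png');g=cv2.cvtColor(im,cv2.COLOR_BGR2GRAY)
for y in range(166,300,5): print(y,' '.join(f'{v:3d}' for v in g[y,280:360:3]))
E
```

```text
time: 40.02
tcp_pos: [560.9, -184.0, 180.0]
ee_rot: [-3.141, -0.001, -0.705]
wrist_force: [-0.1, 0.0, -0.9]
gripper_width: 14.1
grasp_force: 65.5
p4 px [[318.6, 233.9], [318.7, 199.5]] [[[319.3, 268.4]], [[319.4, 241.5]], [[319.5, 227.7]], [[319.6, 221.7]]]
166  39  34  31  22  30  36  32  38  28  31  34  33  44  32  27  45  71  66  75 106  97  61  63  75  48  56  65
171  32  38  32  28  27  53  71  58  55  50  53  56  52  53  51  56  54  57  57  59 152  61  71  79  89 100  93
176  42  49  34  27  34  62  60  54  53  49  52  53  52  58  51  53  53  50  55  50 156  80  74 104 115 100  70
181 100  59  55  43  37  57  59  58  58  63  59  62  84  85  86  91  88  87  87  86  97  91 154 143 101  78  87
186  72  59  47  38  32  75  84  79 104 112 113 125 129 131 129 123 129 123 145 175 179 101  81  71  70  93  83
191  57  33  30  31  28  74 111 169 142 131  97  80  87  81  83  76  59 108 142 178 176  93 120 110 109  85  51
196  37  24  20  21  26  73 101 170 141 133  49  55  56  51  52  51  60 108 142 176 175  92  84 124 161 125  64
201  58  29  20  42  65 151 167 170 144 132  49  55  52  4
[... 1481 characters left out ...]
  15  67  89  90  90  79  19
271  23  26  81  80  79  83  45  19  27 106 146 130  50  51  47  64 117 133 133  38  18  50  89  87  92  88  24
276  23  44  82  81  82  83  28  14  35  71  35  34  27  30  31  30  33  34  93  36  17  30  85  82  86  90  47
281  18  69  82  80  82  82  16  12  22  32  32  34  31  37  36  33  30  30  36  29  18  22  78  81  80  89  77
286  21  80  77  83  78  75  16  15  34  34  35  39  33  36  34  35  35  35  36  30  15  13  73  80  82  81  86
291  17  39  64  90  92  74  22  17  33  33  35  44  42  42  46  42  41  43  35  34  19  14  71  92  90  67  41
296  17  18  19  17  65  77  19  17  40  34  37  40  44  36  37  40  36  43  42  39  15  15  82  64  12  16  23
```

Run:
```python
from caps import *
for n,col in(('y2','yellow'),('y3','yellow'),('y4','yellow'),('l3','lavender'),('r3','red')):
    im=cv2.imread(f'pics/{n}.png')[:,285:356];h=cv2.cvtColor(im,cv2.COLOR_BGR2HSV)
    if n=='r3':
        for y in (268,272,276,284,292,300,308,316,320,324,328,332,336,342): print(y,[tuple(int(v) for v in h[y,x]) for x in(25,30,35,40,45)])
    lo,hi=map(np.array,RNG[col]);lo=lo.copy();lo[2]=20;lo[1]=60
    if col=='red': h[...,0]=np.where(h[...,0]<10,h[...,0]+180,h[...,0]);lo[1]=120
    m=cv2.inRange(h,lo,hi);m[:255]=0;k,l,st,ce=cv2.connectedComponentsWithStats(m);i=1+st[1:,4].argmax()
    w=(l==i).sum(1);print(n,st[i],ce[i].round(1),{y:int(w[y]) for y in range(260,330,6)})
```

```text
y2 [  16  263   40   52 1692] [ 35.6 288.8] {260: 0, 266: 23, 272: 34, 278: 36, 284: 37, 290: 39, 296: 38, 302: 39, 308: 30, 314: 4, 320: 0, 326: 0}
y3 [  16  263   40   52 1696] [ 35.4 288.7] {260: 0, 266: 23, 272: 36, 278: 36, 284: 37, 290: 39, 296: 38, 302: 38, 308: 28, 314: 4, 320: 0, 326: 0}
y4 [  16  262   40   54 1727] [ 35.5 288.9] {260: 0, 266: 25, 272: 36, 278: 37, 284: 36, 290: 39, 296: 38, 302: 40, 308: 31, 314: 12, 320: 0, 326: 0}
l3 [  17  265   39   50 1614] [ 35.4 289.8] {260: 0, 266: 12, 272: 34, 278: 35, 284: 35, 290: 39, 296: 38, 302: 38, 308: 31, 314: 3, 320: 0, 326: 0}
268 [(19, 41, 151), (11, 60, 102), (15, 61, 101), (8, 68, 116), (16, 41, 136)]
272 [(14, 49, 146), (2, 163, 83), (1, 203, 79), (1, 193, 82), (12, 61, 125)]
276 [(0, 208, 81), (179, 205, 81), (1, 214, 80), (0, 222, 78), (1, 222, 77)]
284 [(0, 205, 82), (1, 220, 80), (1, 215, 83), (178, 218, 82), (1, 215, 83)]
292 [(0, 214, 94), (179, 218, 97), (0, 211, 105), (0, 224, 98), (0, 207, 100)]
300 [(0, 204, 95), (0, 210, 101), (179, 220, 96), (179, 228, 95), (0, 204, 95)]
308 [(1, 212, 90), (0, 211, 99), (0, 213, 96), (0, 210, 97), (0, 217, 95)]
316 [(0, 213, 91), (179, 219, 93), (0, 219, 85), (0, 225, 85), (1, 219, 92)]
320 [(14, 126, 142), (4, 200, 97), (2, 219, 91), (178, 225, 85), (12, 116, 149)]
324 [(14, 94, 163), (25, 255, 245), (22, 251, 200), (25, 255, 251), (14, 71, 111)]
328 [(15, 85, 90), (15, 113, 145), (20, 179, 179), (14, 119, 103), (13, 96, 90)]
332 [(15, 97, 168), (14, 97, 76), (17, 90, 65), (13, 94, 87), (16, 109, 185)]
336 [(10, 95, 94), (14, 76, 67), (16, 77, 50), (12, 96, 69), (16, 86, 74)]
342 [(15, 119, 114), (11, 86, 65), (13, 98, 78), (11, 115, 89), (12, 109, 89)]
r3 [  16  270   40   52 1695] [ 35.5 296.3] {260: 0, 266: 0, 272: 12, 278: 34, 284: 37, 290: 38, 296: 40, 302: 39, 308: 38, 314: 38, 320: 12, 326: 0}
```

```bash
echo '[[0,-0.8,-0.4,0,10],[0,-0.8,-0.4,0,10],[0,0,0,0,10],[0,0,0,0,10]]' | python3 shift.py|head -2; python3 snap.py r4; echo '[[0,-0.8,-0.4,0,10],[0,-0.8,0,0,10],[-0.4,0,0,0,10],[0,0,0,0,10]]' | python3 shift.py|head -2; python3 snap.py r5;echo '[[-0.4,0.4,0,0,10],[-0.4,0,0,0,10],[-0.4,0,0,0,10],[0,0,0,0,10],[0,0,0,0,10]]' | python3 shift.py|head -2; python3 snap.py r6
python3 - <<'E'
import cv2,numpy as np
for S in(('r3','r4','r5','r6'),('y1','y2','y3'),('y2','y3','y4')):
    a=np.array([cv2.GaussianBlur(cv2.imread(f'pics/{n}.png'),(3,3),0) for n in S if n!='y1'],float)
    d=a.max(0)-a.min(0);d=d.max(2)
    print(S)
    for y in range(204,262,4): print(y,' '.join(f'{int(v):3d}' for v in d[y,300:342:2]))
E
```

```text
time: 40.4
tcp_pos: [586.5, -152.8, 199.0]
time: 40.78
tcp_pos: [603.7, -115.6, 208.6]
time: 41.25
tcp_pos: [575.2, -105.4, 209.8]
('r3', 'r4', 'r5', 'r6')
204 121 110 105  91  53  26  64  80  63  39  18  15  22  27  30  61  64  97 127 122 128
208 131 128 115 112  73  46  40  42  56  40  43  42  64  72  58  71  88 107 131 129 129
212 119 114  98  90  83  80  79  81  87  83  77  70  82 101 104 102  93 125 142 134 127
216  80  52  36  77  63  78 106 113 112 111 107 107 123 123 122 129 144 151 145 129 128
220  42  31  37  36  36  39  45  34  79 102 103 106 112 116 115 107 112 115 115 107 120
224  38  34  33  52  85 110  98  84  61  49  59  73  83 101  97  69  64 102 117 130 129
228  43  45  84  93  38  29  10  16  12   9  10  19  49  73  62  57  62 102 120 117 111
232  73  29  67  41  38  21   5   4   4   3   5   3   9  19  58  82  59  99 109 105  94
236 101 103 114  61  44   5   5   7   6   7  10   7   7   4  24  80  79  96 107 103  98
240 116 106  76  71  46   6   5   3   5   5   8   5   6   8  15  82  68  93 111 110 110
244 104 100  83  70  35   4   4   5   4   3   3   4   4   4   4 
[... 2353 characters left out ...]
 143 127 120 121  67  48  55  57  58  59  59  58  58  55  47  56  86  99 108 124 144
236 129 148 137 114  64  51  53  53  55  54  56  57  54  54  55  67 110 124 135 129  88
240  87 111 107 102  62  48  54  55  58  59  60  60  59  52  48  58 106 131 128 120  54
244  67  95 104 107  61  44  45  53  54  52  54  52  55  57  55  54 100 130 123 113  70
248  59  88 101 108  59  35  30  27  31  35  42  35  32  42  54  50  67 112 111  99  69
252  30  10  53  88  49  30  39  42  42  44  43  42  42  41  46  43  48  97  95  24  17
256  21  10  32  54  37  43  56  67  70  69  65  62  63  61  50  44  30  73  58  10  13
260  13   9  15  33  52  81  85  77  74  71  63  58  61  68  70  64  46   6   7   9  12
```

Comparing static pixels, red's tip sits about 13 px lower in the frame than yellow's did. That puts the foot roughly 8 mm toward tool −x, with a tilt of about 4°. I'll aim 8 mm further along tool +x and lower in small steps.

Careful with the scale: shifts go in units of 25 mm. That gives: 10 mm is 0.4, 8 mm is 0.32.

```bash
python3 d.py 562.7 -185.7 135 -.704; echo '[[0.24,0.4,0.32,0,10],[0.44,0.6,0.4,0,10],[0.44,0.6,0.56,0,10],[0.4,0.6,0.56,0,10],[0.2,0.4,0.56,0,10],[0,0,0.56,0,10],[0,0,0,0,10],[0,0,0,0,10]]' | python3 shift.py|head -2;python3 d.py 562.7 -185.7 135 -.704
```

```text
41.3 tcp [ 575.6 -105.5  209.9] tool d [42.3 69.3 75. ] turn -0.002 w 14.1
time: 41.97
tcp_pos: [565.5, -182.6, 134.9]
41.97 tcp [ 565.5 -182.6  134.9] tool d [-0.1  4.2 -0.1] turn -0.002 w 14.1
```

Converted, 4 mm is 0.16, 3 mm is 0.12.

```bash
echo '[[0,0.16,0.12,0,10],[0,0,0.16,0,10],[0,0,0.16,0,10],[0,0,0,0,10],[0,0,0,0,10]]' | python3 shift.py; echo '[[0,0,0.12,0,10],[0,0,0.12,0,10],[0,0,0,0,10],[0,0,0,0,10]]' | python3 shift.py
```

```text
time: 42.38
tcp_pos: [563.7, -184.8, 125.3]
ee_rot: [3.142, 0.0, -0.705]
wrist_force: [-0.2, 0.1, -0.8]
gripper_width: 14.0
grasp_force: 65.5
time: 42.72
tcp_pos: [563.5, -184.9, 119.0]
ee_rot: [3.141, 0.001, -0.705]
wrist_force: [0.1, 0.1, 0.1]
gripper_width: 14.1
grasp_force: 65.5
```

```bash
python3 snap.py r7
python3 - <<'E'
from h import *
import pickle
s=pickle.load(open('pics/r7.pkl','rb'));print('p4',proj('wrist',[(557.3,-179.8,56),(557.3,-179.8,52)],s).round(1).tolist(),'foot',proj('wrist',[(pose(s)@[-8,-1,63,1])[:3]],s).round(1))
g=cv2.cvtColor(cv2.imread('pics/r7.png'),cv2.COLOR_BGR2GRAY)
for y in range(176,262,5): print(y,' '.join(f'{v:3d}' for v in g[y,280:360:3]))
E
```

```text
p4 [[319.8, 231.8], [319.8, 229.4]] foot [[318.  231.7]]
176  47  42  36  37  41  40  48  51  57  66  78  69  75  93  93  78  69  68  90  79  45  73  66  52  43  50  77
181  32  29  25  31  37  29  43  47  48  52  71  86 150  93  71  70  90  76  53  77  97 105  78  52  60  80  79
186  28  24  27  35  28  35  35  28  27  36  30  30  36  31  25  31  44  51  56  60  81 108  78  55  61  78  57
191  33  32  27  37  62  68  61  56  55  50  54  57  60  59  58  58  54  55  57  52  56  77 121  52  69  76  79
196  37  28  24  41  77  60  53  56  54  55  55  54  55  52  53  56  53  55  54  56  52  57 175  74  71  90 115
201  43  38  35  39  65  54  55  53  53  55  55  54  57  58  52  57  53  55  53  58  51  53 137  77  98 120 104
206  61  48  42  41  50  55  56  56  53  53  51  49  53  52  56  55  53  52  53  49  50  52  76 135 147 140  97
211  45  37  36  67  78  75  77  78  77  76  77  79  81  76  79  77  78  82  78  81  77  97 162 149  62  67  75
216  30  26  25  64  85  83  80  68  68  65  62  62  63  62  59  63  64  64  86  69  77 130 174 159 136 130 111
221  22  18  17  58  81  85  82  69
[... 272 characters left out ...]
 157 158 162 133  43  45  51
236  29  30  32  79 141 140 140 128 127  66 133  90 108 116 115  97 137  48  88  80 142 146 150 114  36  45  40
241  37  32  33  72 143 138 140 122 121  69 107 106 114 106 100  85 102  58  89  90 142 146 143 107  54  51  49
246  30  25  26  54 140 140 138 129 112 103 110 109 109  95  97 109 109 101 101  90 145 145 146  91  58  58  60
251  24  21  11  79  88  92  89  33  43 118 104 111 110 113 112 109  91 112 130  52  33  90  89  89  84  82  88
256  17  22  26  90  91  92  90  25  29  76 109  94  72  73 105  94  97 111 138  52  18  93  91  87  93  70  85
261  18  15  45  82  92  83  86  12  22  74  68 106 110 114 111 112 103  72  91  31  17  86  89  88  93  43  17
```

The hole spans about columns 307–332 and rows 219–243. The foot sits inside it at (319,~232). Continuing down in steps.

```bash
echo '[[0,0,0.16,0,10],[0,0,0.2,0,10],[0,0,0.16,0,10],[0,0,0,0,10],[0,0,0,0,10]]' | python3 shift.py
```

```text
time: 43.18
tcp_pos: [563.3, -184.8, 105.6]
ee_rot: [3.141, 0.001, -0.705]
wrist_force: [-0.1, 0.5, 0.0]
gripper_width: 14.5
grasp_force: 65.5
```

Free of contact, with the foot at about 42 mm, inside the place.

```bash
echo '[[0,0,0.2,0,10],[0,0,0.28,0,10],[0,0,0.2,0,10],[0,0,0,0,10],[0,0,0,0,10]]' | python3 shift.py; echo '[[0,0,0.16,0,10],[0,0,0.2,0,10],[0,0,0.12,0,10],[0,0,0,0,10],[0,0,0,0,10]]' | python3 shift.py
```

```text
time: 43.6
tcp_pos: [563.3, -184.9, 88.6]
ee_rot: [3.141, 0.001, -0.705]
wrist_force: [-0.0, 0.4, -0.8]
gripper_width: 14.4
grasp_force: 65.5
time: 44.02
tcp_pos: [563.1, -184.7, 76.5]
ee_rot: [3.141, 0.002, -0.705]
wrist_force: [-2.4, 0.8, -1.7]
gripper_width: 14.3
grasp_force: 65.5
```

Converted, 2 mm is 0.08.

```bash
echo '[[0,0,0.08,0,10],[0,0,0.08,0,10],[0,0,0,0,10],[0,0,0,0,10]]' | python3 shift.py; echo '[[0,0,0.08,0,10],[0,0,0.04,0,10],[0,0,0,0,10],[0,0,0,0,10]]' | python3 shift.py
```

```text
time: 44.35
tcp_pos: [563.4, -184.7, 72.9]
ee_rot: [-3.142, 0.001, -0.705]
wrist_force: [-3.1, 2.5, -0.3]
gripper_width: 14.1
grasp_force: 65.8
time: 44.68
tcp_pos: [563.4, -184.8, 70.1]
ee_rot: [3.142, 0.001, -0.705]
wrist_force: [-3.9, 3.8, 2.2]
gripper_width: 14.0
grasp_force: 65.9
```

Converted, 1 mm is 0.04.

```bash
echo '[[0,0,0.04,0,10],[0,0,0.04,0,10],[0,0,0,0,10],[0,0,0,0,10]]' | python3 shift.py; echo '[[0,0,0.04,0,10],[0,0,0.04,0,10],[0,0,0,0,10],[0,0,0,0,10]]' | python3 shift.py
```

```text
time: 45.02
tcp_pos: [563.4, -184.8, 68.2]
ee_rot: [3.142, 0.001, -0.705]
wrist_force: [-3.7, 3.6, 3.4]
gripper_width: 14.2
grasp_force: 66.0
time: 45.35
tcp_pos: [563.7, -185.0, 67.6]
ee_rot: [3.141, 0.0, -0.705]
wrist_force: [-6.4, 5.0, 10.9]
gripper_width: 14.1
grasp_force: 66.7
```

Bottomed. Release, lift and check everything.

Converted, -1 mm is -0.04.

```bash
echo '[[0,0,-0.04,0,45],[0,0,0,0,45],[0,0,0,0,45],[0,0,0,0,45],[0,0,0,0,45]]' | python3 shift.py|head -2; echo '[[0,0,-0.32,0,45],[0,0,-0.8,0,45],[0,0,-1,0,45],[0,0,-1,0,45],[0,0,-0.8,0,45],[-0.4,0,-0.48,0,45],[-0.4,0,0,0,45],[0,0,0,0,45]]' | python3 shift.py|head -2; python3 snap.py f1
echo '[[0,-0.8,-0.4,0,45],[0,-1.2,-0.4,0,45],[0,-0.8,0,0,45],[0,0,0,0,45],[0,0,0,0,45]]' | python3 shift.py;python3 snap.py f2
python3 - <<'E'
from caps import *
RNG['dark']=((0,0,0),(180,90,62))
for col,P in(('yellow',(492.6,-126.5,96)),('lavender',(512.6,-142,99)),('dark',(536.5,-163,96)),('red',(561,-184,96))):
    o=[]
    for n in('f1','f2'):
        s=pickle.load(open(f'pics/{n}.pkl','rb'));g=proj('wrist',[P],s)[0];c,r,s=cap(n,col,g,14 if col=='dark' else 22);print(n,col,g.round(1),c.round(1),round(r,1),onplane('wrist',c,P[2],s)[0].round(1));a,d=ray('wrist',c,s);o.append((a,d[0]))
    print(tri(o))
s=pickle.load(open('pics/f2.pkl','rb'));g=proj('wrist',[(536.5,-163,96)],s)[0].astype(int);print(g)
im=cv2.cvtColor(cv2.imread('pics/f2.png'),cv2.COLOR_BGR2GRAY)
for y in range(g[1]-28,g[1]+28,3): print(y,' '.join(f'{v:3d}' for v in im[y,g[0]-30:g[0]+30:3]))
E
```

```text
time: 45.77
tcp_pos: [564.0, -185.4, 67.3]
time: 46.43
tcp_pos: [548.5, -171.7, 179.0]
time: 46.9
tcp_pos: [594.0, -118.4, 196.6]
ee_rot: [3.141, 0.001, -0.704]
wrist_force: [0.6, -0.6, -0.1]
gripper_width: 44.9
grasp_force: 0.0
f1 yellow [322.1 300.7] [322. 299.] 10.5 [ 493.8 -127.4   96. ]
f2 yellow [409.4 287.7] [417.8 285.6] 2.3 [ 489.8 -132.7   96. ]
(array([ 503.97641594, -135.92864581,  116.84694435]), np.float64(0.2334071697896148))
f1 lavender [320.6 272.7] [320.5 271.5] 11.0 [ 513.4 -142.5   99. ]
f2 lavender [411.6 261. ] [411.1 259.1] 11.2 [ 514.2 -142.6   99. ]
(array([ 513.14789   , -142.30665799,   97.74408378]), np.float64(0.3243097467633089))Traceback (most recent call last):
  File "<stdin>", line 6, in <module>
  File "caps.py", line 10, in cap
    k,l,st,ce=cv2.connectedComponentsWithStats(m);i=1+st[1:,4].argmax()
                                                      ~~~~~~~~~~~~~~~^^
ValueError: attempt to get argmax of an empty sequence
```

Run:
```python
from caps import *
for col,P in(('red',(561,-184,96)),):
    o=[]
    for n in('f1','f2'):
        s=pickle.load(open(f'pics/{n}.pkl','rb'));g=proj('wrist',[P],s)[0];c,r,s=cap(n,col,g,22);print(n,col,g.round(1),c.round(1),round(r,1),onplane('wrist',c,P[2],s)[0].round(1));a,d=ray('wrist',c,s);o.append((a,d[0]))
    print(tri(o))
for n in('f1','f2'):
    s=pickle.load(open(f'pics/{n}.pkl','rb'));g=proj('wrist',[(538,-164,96)],s)[0].astype(int);print(n,g)
    im=cv2.cvtColor(cv2.imread(f'pics/{n}.png'),cv2.COLOR_BGR2GRAY)
    print('    ',' '.join(f'{v:3d}' for v in range(g[0]-30,g[0]+30,3)))
    for y in range(g[1]-24,g[1]+25,3): print(y,':',' '.join(f'{v:3d}' for v in im[y,g[0]-30:g[0]+30:3]))
```

```text
f1 red [321.6 185. ] [319.5 190.5] 11.0 [ 559.  -180.5   96. ]
f2 red [418.7 178.9] [416.  184.1] 11.1 [ 559.1 -180.3   96. ]
(array([ 558.88583139, -180.3355644 ,   95.44035268]), np.float64(0.026435449477461813))
f1 [321 227]
     291 294 297 300 303 306 309 312 315 318 321 324 327 330 333 336 339 342 345 348
203 :  28  24 122  85  87  69  64  63  66  71 113 120 122 116 109 153 176 176  74  66
206 :  25  28  81  81  84  69  61  60  99 105 101 111 117  69 107 153 176 179  72  73
209 :  34  45 153  97  83  68  67  46  89 102 113 116 111  79 105 149 177 179  64  61
212 :  36  41 151 171  97  67  68  51  75  70  31  42  74  83 101 161 174 173  55  69
215 :  21  30 150 169 152 120  79  41  39  27  42  33  32  54 104 157 174 172  50  63
218 :  15  26 120 146 138 124 115  40  44  65  75  78  73  54  89 159 170 148  71  74
221 :  29  26 107 140 143 123 115  39  74  77  74  76  96  85  77 162 164 149  71  71
224 :  41  34 107 139 141 126 111  55  67  87  83  90  85  84  74 136 141 150 103  73
227 :  45  32 108 139 140 121 101  63  68  77  70  71  72  84  81 133 147 145  67  66
230 :  32  27
[... 1534 characters left out ...]
  41  81  86
221 : 175 143 131 132 129 128 131  69  68  78  88  87  58  85  98  94  52  51  64  85
224 : 171 172 169 172 175 173 172 165  91  73  67  64  79  92 122 125  64  53  58  63
227 : 152 145 152 157 152 157 155 156 154 108  95 119 153 121  89  68  48  68  72  49
230 :  67  65  79  94  97 111 109  84  89 106 135 175 173  96  64  57  64  65  69  62
233 :  56  68  94  95 111 121 121  69  75 103 144 173 165  82  74  72  60  45  56  62
236 :  68  66  73 103 101  74  87 103  79 104 146 172 163  95  81  69  56  52  62  79
239 :  68  69  50  96  87 111 119 122 113  99 156 171 158 120  74  53  52  55  69  69
242 :  80  84  49  68 104 125 125 120 126 102 159 173 157 110  70  56  59  61  68  65
```

Run:
```python
from h import *
import pickle
o=[]
for n,p in(('f1',(323,225.5)),('f2',(416.5,216))):
    s=pickle.load(open(f'pics/{n}.pkl','rb'));a,d=ray('wrist',p,s);o.append((a,d[0]));print(onplane('wrist',p,96,s))
print(tri(o)); print(np.round(np.linalg.norm(np.array(ctrl.get_state()['wrist_force'])),1))
```

```text
[[ 538.2565862  -165.97707681   96.        ]]
[[ 538.83961473 -166.21969004   96.        ]]
(array([ 538.39190463, -166.06126579,   95.6177    ]), np.float64(0.28737093018385346))
1.9
```

All four tops are at seated height (about 95–98 mm) over their places, so I'm handing in.

```bash
python3 -c "
from cell import ctrl
print(ctrl.finish_job())"
```

```text
the job is handed in; nothing more can be done
None
```

I moved all four tubes one at a time into the grey rack in row order (yellow, lavender, dark, red from the tab) and handed the job in at about 47 s; the last look put every cap at seated height over its place (yellow's height is from a few moves earlier), red only after its foot caught the rim on the first try and I lifted and re-aimed it, the slide box and pot were not re-measured, and no verdict came back.

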